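# Clear the finished bead pictures into the desk drawer

## Robot

A 6-joint arm with a two-finger parallel gripper is mounted at the origin on the work surface. World frame = base frame: x ahead of the robot, y to its left, z up, the work surface at z = 0. Lengths are in m, angles in rad, forces in N, time in s.
With the tool pointing down it reaches from about 0.3 to 0.825 m from the base axis. Payload 5.4 kg.
Tool frame: the origin (TCP) lies midway between the tips of the shut fingers; the grasp point (between the pads) lies 19 mm behind it (env.grip_point_offset is the z of the grasp point in the tool frame, in m); z points along the fingers, y is the line along which they close (so a half turn about z gives the same grasp; the last joint's range is limited). The gripper opens to 92 mm and grips with 3 to 60 N. Pads are 20 mm wide; open, the fingers measure 128 mm over their backs; the gripper's body (75 mm by 189 mm) begins 69 mm behind the grasp point.
Start: joints at [0.947, 0.158, 1.597, -0, 1.386, -0.21], TCP at [0.231, 0.526, 0.215] pointing down, gripper open.
Joint ranges: [-2.91, 2.91], [-0.94, 2.29], [0.18, 2.7], [-1.29, 4.43], [0.17, 2.64], [-3, 3]. Speed limits (rad/s): [2.57, 2.57, 3.14, 3.14, 3.14, 3.14].

## Interface

Orientations are given as a unit quaternion [w, x, y, z].
In Python, from plant import env gives the robot as it stands.
- The arm moves only by the shell command python3 -m creep 'ROWS'. ROWS is a JSON object of lists of equal length, an entry for each row: "grip": the finger opening in m, from 0 to 0.0919; "dp": the shift along the tool's x, y, z in m, a list of three; "twist": the turn, a rotation vector about the tool's x, y, z in rad, a list of three. A call has 1 to 10 rows; each row is the pose to reach, as a shift and turn from the pose commanded when the call began, along the tool's axes at that moment; what a row does not reach only later rows make up. A row lasts 1/12 s, in which the tool goes at most 41.7 mm and 7.16 degrees, less where a joint would pass 70% of its speed; a pose out of reach is approached as far as the arm can. A call with a gripper value outside its range is refused whole. The fingers move at their own pace and stop on an object; the grip force is fixed at half the most. Time passes only in rows, so rows that repeat a pose let the fingers close. It gives the time, the measured TCP pose, the force, the opening and the grip force at its end, in the units of the state.
- env.get_state(): the state, without advancing time (a new reading comes with each control period).
- env.grab_frame(name): name is "scene" or "top" or "wrist"; returns a dict with "img" (400x640x3 uint8, blue, green, red), "depth" (400x640 float32, m along the optical axis (not along the pixel's ray), 0 where there is no reading), "mtx" (3x3 intrinsics, pixels), "world_to_cam" (4x4, takes a point from world to camera coordinates); the wrist camera has in their place "mount" (4x4, takes a point from camera to tool coordinates, whose origin is the TCP and whose axes are the flange's). Camera axes: x right, y down, z forward; pixel columns grow to the right and rows downward; lengths in m; the calibration is good to about 2 mm. The wrist camera is an equidistant fisheye: a pixel r from the principal point sees the ray r / f radians off the axis. A picture is of the moment at which its call begins: read the wrist's pose just before it.
- env.hand_in(): hands the job in; it is judged then, once.
Trained networks look in the newest picture that a camera, given by its name, has taken for a name from the list of things; names that differ only in an ending like _2 or _b are one class to them, and where a whole thing is asked for, a point or a joint stands for the part that bears it (a point fixed in the world has none). Each returns a list of dicts, best first, with "score" (0 to 1); they miss things now and then, are a little off and sometimes report something else, mostly with a low value. They report only what shows in the picture. A call takes as long as a camera call. They do not tell look-alikes from the thing itself.
- env.find_in(name, camera): "extent" ([left, top, right, bottom] as shares, 0 to 1, of the picture: columns of its width, rows of its height, round what is visible of it).
The state is a dict: "time_s": time; "joints": joint angles; "qvel": joint speeds; "joint_torque": joint torques, N m; "ee_pos": TCP position; "orientation": TCP orientation; "contact_force": force on the tool from outside, world axes, zero at the start; "torque": the same for the moment, N m; "grip_width": finger opening in m; "gripper_force": force on a finger pad.
Only numpy, scipy, OpenCV 4.12 (cv2) and the standard library are available. Lean on these libraries where they do the work, as an engineer would, in place of code of your own. Each camera call takes 0.05 s, during which the arm holds its last target. There are 200 camera calls.

## Task

Put the finished bead pictures away: pull open the top drawer of the desk unit, lift each picture off the aluminium cooling tray with the turner, a spatula (push it against the tray's raised back edge so that the blade slides under) and let it slide into the drawer, without your fingers touching the pictures. When all are in, stand the turner back on the middle of its cork pad and push the drawer fully shut; leave the jars, pegboard, sorting tray and beaker where they are.

Things in the scene. Friction and masses are not known exactly. Their poses are not given: they have to be found in the camera images.
- plaque_round: bead picture, round, diameter 92 mm, blue and white beads pressed into one rigid plastic plate 8 thick, 45 g, the lower 3 mm of its edge melted back by 4 so that a thin blade gets under it. Origin at the centre of its underside, z up. Absent in some runs (None). Too wide for the gripper
- plaque_hex: bead picture, hexagonal, 104 mm over the corners (which lie on its x axis and every 60 degrees) and 90 over the flats, blue and white beads pressed into one rigid plastic plate 8 thick, 45 g, the lower 3 mm of its edge melted back by 4 so that a thin blade gets under it. Origin at the centre of its underside, z up. Absent in some runs (None). Too wide for the gripper
- plaque_square: bead picture, square with cut corners, 90 x 90 mm along its x and y axes, blue and white beads pressed into one rigid plastic plate 8 thick, 45 g, the lower 3 mm of its edge melted back by 4 so that a thin blade gets under it. Origin at the centre of its underside, z up. Absent in some runs (None). Too wide for the gripper
- tray: fixed aluminium cooling sheet on the right, 250 mm deep (its x) and 360 wide (its y). Origin at the centre of its underside; x points away from the robot, z up. Floor 4 thick; a rim 3 thick stands up to z = 14 along the far (+x) edge and both sides; the near (-x) edge is open and flat. Two or three pictures lie side by side on it, near the far rim
- turner: turner, 130 g: steel blade 90 mm long (x -45 to 45), 70 wide (y), 1.5 thick, friction about 0.3 (others 0.6), straight front edge at x = 45. Behind it a neck rises to x = -60, z = 18, then a straight wooden handle, 18 wide (y), 20 deep, rises backwards at 30 degrees to x = -147, z = 68. Origin at the centre of the blade's underside. It stands by itself, blade flat on the pad
- turner_grip (a point): point on the handle's centre line, x = -108, z = 45 mm in the turner's frame (153 behind the front edge); axes as the turner's. Pinch the handle here across its 18 mm width (the turner's y)
- turner_tip (a point): middle of the blade's front edge, on its underside
- pad: fixed cork pad on which the turner stands, 130 mm (its x) x 100 (its y) x 4 thick; origin at the centre of its underside, between the tray and the drawer unit
- unit: fixed desk unit with two drawers one above the other, on the left, 260 mm deep (its x), 250 wide (its y), 150 high; origin at the centre of its underside; x points from the drawer fronts to the back, so the drawers slide out along -x towards the robot. A card stand, 110 high, is fixed on its top at x = 65 to 115
- unit_drawer0 (a joint): top drawer: 0 m when shut, grows as it slides out along the unit's -x, at most about 0.18; starts 0 to 0.03 out; it slides with about 1 N of friction and stays where it is left
- unit_drawer0_handle (a point): middle of the top drawer's handle: a round steel bar 11 mm thick, 120 long, parallel to the front (unit's y), its centre 35 out from the drawer's front face and 38 below the top of the unit; axes as the unit's; it moves with the drawer
- drawer_floor (a point): middle of the inner floor of the top drawer, axes as the unit's; moves with the drawer. Inside: 215 mm (x, -107 to 107) by 208 (y), 43 deep. The front panel (x = -128 to -113) stands up to 53 above the floor. When the drawer is out by d, about the front d of the inside is uncovered; the rest is under the unit's top
- jar_tall: bystander (sizes in mm): tall clear bead jar with a white lid, diameter 76, height 120, between the tray and the drawer unit towards the far side; origin at the centre of its underside
- jar_short: bystander (sizes in mm): short clear bead jar with a white lid, diameter 88, height 80, beyond the tray; origin at the centre of its underside
- pegboard: bystander (sizes in mm): empty white plastic pegboard, 120 x 120, 10 high over its pegs, on the table nearest the robot; origin at the centre of its underside
- sorter: bystander (sizes in mm): clear sorting tray with six compartments of beads, 120 x 170 x 35, on the near right; origin at the centre of its underside
- beaker: bystander (sizes in mm): white ceramic beaker with brushes, diameter 72, 170 high over the brushes, by the right side of the drawer unit; origin at the centre of its underside
Not all that is in view belongs to the job. What is shaped like the turner but orange is not meant.

How it is judged:
On the way, in this order (a step that is already met when the one before it is completed fails the run):
1. the top drawer is pulled out by at least 120 mm (value of joint unit_drawer0 above 0.12 m), for 0.2 s.
2. every bead picture lies in the open top drawer (x of plaque_round in the frame of drawer_floor between -0.11 and 0.11 m and y of plaque_round in the frame of drawer_floor between -0.105 and 0.105 m and z of plaque_round in the frame of drawer_floor between -0.01 and 0.036 m and x of plaque_hex in the frame of drawer_floor between -0.11 and 0.11 m and y of plaque_hex in the frame of drawer_floor between -0.105 and 0.105 m and z of plaque_hex in the frame of drawer_floor between -0.01 and 0.036 m and x of plaque_square in the frame of drawer_floor between -0.11 and 0.11 m and y of plaque_square in the frame of drawer_floor between -0.105 and 0.105 m and z of plaque_square in the frame of drawer_floor between -0.01 and 0.036 m and value of joint unit_drawer0 above 0.08 m), for 0.3 s.
At the end, for the whole second after the job is handed in: Every bead picture present lies at rest inside the top drawer, wholly below its edge; the drawer is shut to within 6 mm; the turner stands released and at rest, blade flat on the cork pad (tilt under 0.12 rad), its blade's centre within 35 mm of the pad's centre (x of plaque_round in the frame of drawer_floor between -0.11 and 0.11 m and y of plaque_round in the frame of drawer_floor between -0.105 and 0.105 m and z of plaque_round in the frame of drawer_floor between -0.01 and 0.036 m and linear speed of each of plaque_round, plaque_hex, plaque_square, turner below 0.02 m/s and x of plaque_hex in the frame of drawer_floor between -0.11 and 0.11 m and y of plaque_hex in the frame of drawer_floor between -0.105 and 0.105 m and z of plaque_hex in the frame of drawer_floor between -0.01 and 0.036 m and x of plaque_square in the frame of drawer_floor between -0.11 and 0.11 m and y of plaque_square in the frame of drawer_floor between -0.105 and 0.105 m and z of plaque_square in the frame of drawer_floor between -0.01 and 0.036 m and value of joint unit_drawer0 below 0.006 m and horizontal distance between turner and pad below 0.035 m and angle between turner's own z axis and vertical below 0.12 rad and height (world z) of turner below 0.01 m); the robot touches nothing.
It fails at once if the fingers press on a bead picture (over 2 N) (contact force between the fingers and plaque_round above 2 N or contact force between the fingers and plaque_hex above 2 N or contact force between the fingers and plaque_square above 2 N).
It fails at once if a bystander (jar, pegboard, sorting tray, beaker) is shifted by more than 50 mm or knocked over (distance of any of jar_tall, jar_short, pegboard, sorter, beaker from where it was at the start of the episode above 0.05 m or angle between any of jar_tall, jar_short, pegboard, sorter, beaker's own z axis and vertical above 0.5 rad).
Of plaque_round, plaque_hex, plaque_square only 2 to 3 are there at a start; the rules pass over those that are not, and their reading is None.
At some moment in a run one of plaque_round, plaque_hex, plaque_square may be knocked a few centimetres aside while the robot is not near it.
It also fails if it takes over 210 s, if anything falls off the work surface, if the arm or the gripper's body presses on something with over 40 N, if the wrist force passes 120 N, or if a joint passes its speed limit or range.

## Working session

There is one attempt and no reset: what is moved stays moved. The work goes in short steps, Python scripts to look and compute and a shell command to move; the robot and the scene stay as the last step left them, time stands still between calls to the robot, and variables do not carry over. Pictures are saved under pics/ and viewed, at most 14 in all, crops included, and the job is handed in when it is done.

```bash
ls; mkdir -p pics
cat > h.py <<'E'
import numpy as np,cv2
from plant import env
from scipy.spatial.transform import Rotation as R
def rot(q): return R.from_quat([q[1],q[2],q[3],q[0]])
def cloud(f):
    d=f["depth"];K=f["mtx"];v,u=np.mgrid[:400,:640]
    P=np.stack([(u-K[0,2])/K[0,0]*d,(v-K[1,2])/K[1,1]*d,d],-1)
    T=np.linalg.inv(f["world_to_cam"]);W=P@T[:3,:3].T+T[:3,3];W[d==0]=np.nan
    return W
E
python3 - <<'E'
from h import *
for c in ["top","scene"]:
    f=env.grab_frame(c); cv2.imwrite(f"pics/{c}0.png",f["img"]); np.save(f"{c}0.npy",cloud(f))
    W=cloud(f)
    for n in ["plaque_round","plaque_hex","plaque_square","tray","turner","pad","unit","unit_drawer0_handle","jar_tall","beaker","jar_short","pegboard","sorter"]:
        for r in env.find_in(n,c)[:3]:
            e=np.array(r["extent"])*[640,400,640,400]
            p=W[int((e[1]+e[3])/2),int((e[0]+e[2])/2)]
            print(c,n,round(r["score"],2),e.round().astype(int),p.round(3))
s=env.get_state();print(s["ee_pos"],s["orientation"],s["time_s"],env.grip_point_offset)
E
```

```text
pics
top plaque_hex 0.81 [378 157 407 188] [ 0.593 -0.302  0.013]
top plaque_hex 0.49 [275 157 296 211] [0.55  0.048 0.035]
top plaque_hex 0.45 [442 195 503 258] [ 0.412 -0.547  0.027]
top plaque_square 0.73 [409 174 441 203] [ 0.539 -0.404  0.013]
top plaque_square 0.63 [141 159 213 213] [0.527 0.367 0.122]
top plaque_square 0.35 [443 197 500 258] [ 0.41  -0.548  0.016]
top tray 0.65 [323 143 448 244] [ 0.525 -0.278  0.002]
top turner 0.64 [276 158 296 212] [0.55  0.048 0.035]
top turner 0.6 [177 282 235 326] [0.177 0.297 0.004]
top pad 0.61 [270 152 306 194] [0.593 0.043 0.007]
top unit 0.78 [ 92  95 218 211] [0.623 0.428 0.15 ]
top unit_drawer0_handle 0.59 [140 162 214 213] [0.524 0.368 0.118]
top jar_tall 0.66 [248  97 276 135] [0.749 0.115 0.12 ]
top beaker 0.55 [206 106 233 138] [0.75 0.26 0.06]
top beaker 0.45 [273 154 303 195] [0.59  0.04  0.006]
top jar_short 0.85 [381 110 409 146] [ 0.72  -0.303  0.081]
top pegboard 0.98 [274 226 312 266] [0.354 0.023 0.006]
top sorter 0.93 [445 197 498 259] [ 0.41  -0.548  0.016]
scene plaque_hex 0.67 [254 248 280 274] [ 0.593 -0.302  0.01
[... 183 characters left out ...]
cene turner 0.7 [220 254 247 278] [ 0.544 -0.412  0.007]
scene pad 0.66 [332 219 370 248] [0.615 0.036 0.005]
scene unit_drawer0_handle 0.88 [391 154 417 197] [0.473 0.399 0.053]
scene jar_tall 0.85 [386 218 406 258] [0.809 0.094 0.099]
scene beaker 0.65 [411 191 431 238] [0.718 0.282 0.061]
scene jar_short 0.7 [272 270 299 301] [ 0.781 -0.326  0.078]
scene pegboard 0.75 [292 191 331 213] [0.367 0.01  0.007]
scene pegboard 0.15 [271 268 297 304] [ 0.785 -0.331  0.08 ]
scene sorter 0.61 [165 237 200 278] [ 0.431 -0.555  0.032]
scene sorter 0.58 [390 148 483 227] [0.711 0.352 0.154]
[0.23121988 0.52645235 0.21459668] [ 1.54833529e-05  2.05425803e-01  9.78672693e-01 -3.14684669e-06] 1.4 -0.0187
```

Run:
```python
import cv2
i=cv2.imread("pics/top0.png")
cv2.imwrite("pics/top0b.png",cv2.resize(i[80:340,70:520],(800,462),interpolation=cv2.INTER_CUBIC))
```

```text
(no output)
```

View pics/top0b.png

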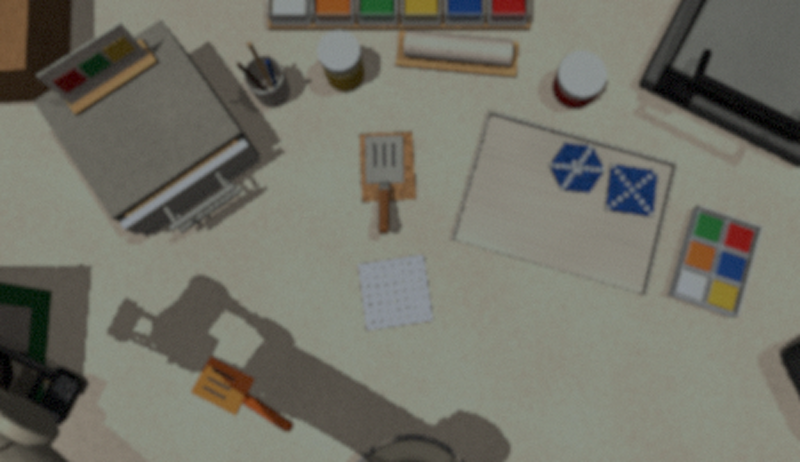

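Crop: hex at (578,168) and square at (632,190) on the tray; no round. The two turner-like things are the steel/wood one on the cork pad at (384,165) and the orange one at (235,390). The one on the pad fits (steel blade, wooden handle, cork under it), and the crop confirms it.

```bash
cat >> h.py <<'E'
def ray_plane(f,uv,z):
    K=f["mtx"];T=np.linalg.inv(f["world_to_cam"])
    uv=np.atleast_2d(uv).astype(float);d=np.c_[(uv[:,0]-K[0,2])/K[0,0],(uv[:,1]-K[1,2])/K[1,1],np.ones(len(uv))]@T[:3,:3].T
    o=T[:3,3];return o+d*((z-o[2])/d[:,2])[:,None]
def rect(P):
    (c,s,a)=cv2.minAreaRect((P[:,:2]*1000).astype(np.float32));return np.round(c,1),np.round(s,1),round(a,1)
E
python3 - <<'E'
from h import *
f=env.grab_frame("top");W=np.load("top0.npy");hsv=cv2.cvtColor(f["img"],cv2.COLOR_BGR2HSV)
x,y,z=W[...,0],W[...,1],W[...,2]
def comp(m):
    n,l,st,_=cv2.connectedComponentsWithStats(m.astype(np.uint8));return l==1+np.argmax(st[1:,4])
m=comp((abs(z-.15)<.008)&(y>.15)&(x>.35)); print("unit top",rect(W[m]),m.sum(), np.nanmedian(z[m]))
vv,uu=np.where(m);P=ray_plane(f,np.c_[uu,vv],.15);print("unit top rays",rect(P))
# handle points
for lo,hi in[(.095,.13),(.02,.06)]:
    m=(z>lo)&(z<hi)&(x>.35)&(x<.62)&(y>.2)&(y<.55);print("front pts",lo,m.sum(),rect(W[m]))
# plaques
b=(hsv[...,0]>95)&(hsv[...,0]<130)&(hsv[...,1]>120)
for n,(u0,v0,u1,v1) in dict(hex=(376,155,410,190),sq=(408,172,444,206)).items():
    mm=np.zeros_like(b);mm[v0:v1,u0:u1]=b[v0:v1,u0:u1];vv,uu=np.where(mm);P=ray_plane(f,np.c_[uu,vv],.012);print(n,len(P),rect(P),P.mean(0).round(4))
# tray corners
c=np.array([(490,113),(674,163),(643,293),(455,238)])/1.7778+[70,80]
print("tray",ray_plane(f,c,.01).round(3)[:,:2].tolist())
# turner / pad
s=hsv[150:215,265:310];print("pad/turner hsv",hsv[170,290],hsv[170,302],hsv[200,286],hsv[160,286],hsv[230,340])
c=np.array([(360,133),(412,132),(415,200),(362,203)])/1.7778+[70,80];print("pad",ray_plane(f,c,.004).round(3)[:,:2].tolist())
c=np.array([(368,137),(402,136),(402,180),(366,181)])/1.7778+[70,80];print("blade",ray_plane(f,c,.006).round(3)[:,:2].tolist())
c=np.array([(378,230),(389,230)])/1.7778+[70,80];print("handle end",ray_plane(f,c,.07).round(3)[:,:2].tolist())
w=env.grab_frame("wrist");print(w["mtx"],w["mount"].round(4).tolist())
E
```

```text
unit top (array([642.8, 452.2]), array([250.5, 251. ]), 35.7) 5802 0.15016662332452535
unit top rays (array([641.6, 450.7]), array([249.2, 250.3]), 35.6)
front pts 0.095 636 (array([523.1, 364.8]), array([ 77. , 248.3]), 36.2)
front pts 0.02 444 (array([519.5, 359.2]), array([ 53.2, 246.2]), 39.0)
hex 300 (array([ 587., -308.]), array([79.1, 81.5]), 87.9) [ 0.5865 -0.3086  0.012 ]
sq 378 (array([ 543.6, -407.2]), array([81.9, 80.8]), 80.4) [ 0.5435 -0.4071  0.012 ]
tray [[0.692, -0.151], [0.594, -0.491], [0.354, -0.419], [0.456, -0.083]]
pad/turner hsv [42 14 92] [ 16  89 115] [ 13 154  91] [ 30  17 104] [ 28  30 137]
pad [[0.656, 0.092], [0.658, -0.005], [0.528, -0.01], [0.523, 0.087]]
blade [[0.648, 0.076], [0.649, 0.013], [0.565, 0.013], [0.564, 0.08]]
handle end [[0.462, 0.053], [0.462, 0.034]]
[[309.70691629   0.         315.90551725]
 [  0.         309.70691629 194.18763285]
 [  0.           0.           1.        ]] [[0.0012, -0.9612, -0.2758, 0.0786], [1.0, 0.0011, 0.0004, 0.0006], [-0.0001, -0.2758, 0.9612, -0.17], [0.0, 0.0, 0.0, 1.0]]
```

```bash
python3 - <<'E'
from h import *
a=np.radians(35.7);ux=np.array([np.cos(a),np.sin(a)]);uy=np.array([-ux[1],ux[0]]);c=np.array([.642,.4515])
for n in["top0","scene0"]:
    W=np.load(n+".npy").reshape(-1,3);q=W[:,:2]-c;X=q@ux;Y=q@uy
    for lo,hi in[(.15-.012,.158),(.102,.125),(.03,.05)]:
        m=(W[:,2]>lo)&(W[:,2]<hi)&(X>-.22)&(X<-.08)&(abs(Y)<.13)
        h,e=np.histogram(X[m],bins=np.arange(-.22,-.079,.005));print(n,lo,[(round(float(b),3),int(k)) for b,k in zip(e,h) if k])
        m&=X<-.15; 
        if m.sum():print("  Yrange",np.percentile(Y[m],[2,50,98]).round(3), "medX",np.median(X[m]).round(4))
E
python3 -m creep '{"grip":[0.0919],"dp":[[0,0,-0.02]],"twist":[[0,0,0]]}'
```

```text
top0 0.13799999999999998 [(-0.15, 5), (-0.145, 52), (-0.14, 51), (-0.135, 60), (-0.125, 150), (-0.12, 148), (-0.115, 147), (-0.11, 145), (-0.105, 141), (-0.1, 141), (-0.095, 140), (-0.09, 144), (-0.085, 143)]
top0 0.102 [(-0.19, 3), (-0.185, 91), (-0.18, 57), (-0.175, 18), (-0.17, 8), (-0.165, 10), (-0.16, 10), (-0.155, 7), (-0.15, 34), (-0.145, 183), (-0.135, 1), (-0.125, 16), (-0.12, 4), (-0.115, 3), (-0.095, 1), (-0.085, 1)]
  Yrange [-0.06   0.001  0.06 ] medX -0.1794
top0 0.03 [(-0.18, 13), (-0.175, 8), (-0.17, 6), (-0.15, 1), (-0.145, 2), (-0.14, 137), (-0.135, 13), (-0.13, 1), (-0.125, 2), (-0.12, 1), (-0.095, 1)]
  Yrange [-0.058 -0.008  0.059] medX -0.1749
scene0 0.13799999999999998 [(-0.14, 19), (-0.135, 18), (-0.13, 20), (-0.125, 1), (-0.12, 24), (-0.115, 49), (-0.11, 47), (-0.105, 48), (-0.1, 47), (-0.095, 41), (-0.09, 52), (-0.085, 47)]
scene0 0.102 [(-0.185, 5), (-0.18, 17), (-0.175, 28), (-0.17, 7), (-0.165, 6), (-0.16, 5), (-0.155, 6), (-0.15, 1), (-0.145, 1), (-0.14, 7), (-0.135, 5), (-0.13, 10), (-0.125, 7), (-0.12, 2), (-0.115, 5), (-0.11, 3), (-0.105, 5), (-0.1, 6), (-0.095, 1), (-0.09, 5), (-0.085, 3)]
  Yrange [-0.064 -0.015  0.055] medX -0.1723
scene0 0.03 [(-0.175, 3), (-0.17, 1), (-0.165, 3), (-0.135, 3), (-0.13, 4), (-0.125, 3), (-0.12, 4), (-0.115, 4), (-0.11, 5), (-0.105, 6), (-0.1, 5), (-0.095, 4), (-0.09, 2), (-0.085, 5)]
  Yrange [-0.064 -0.055  0.054] medX -0.1668
time_s: 1.58
ee_pos: [0.2298, 0.5244, 0.2305]
orientation: [-0.002, 0.205, 0.979, -0.004]
contact_force: [0.3, -0.4, 0.4]
grip_width: 0.092
gripper_force: 0.0
```

```bash
cat >> h.py <<'E'
def down(yaw_y,lean=0.):
    """tool rotation: tool y along world yaw_y(deg), z down; then leaned by rotation about tool y (deg)"""
    a=np.radians(yaw_y);y=np.array([np.cos(a),np.sin(a),0]);z=np.array([0,0,-1.]);x=np.cross(y,z)
    return R.from_matrix(np.c_[x,y,z])*R.from_euler("y",lean,degrees=True)
def go(p,Rt,s=None):
    s=s or env.get_state();r=rot(s["orientation"])
    dp=r.inv().apply(np.array(p)-s["ee_pos"]);tw=(r.inv()*Rt).as_rotvec()
    print("dp",dp.round(4).tolist(),"twist",tw.round(3).tolist(),"|dp|",np.linalg.norm(dp).round(3),"deg",np.degrees(np.linalg.norm(tw)).round(1))
E
python3 -c "
from h import *
go([.494,.345,.2],down(35.7))"
```

```text
dp [-0.3141, -0.0578, 0.0305] twist [-0.008, 0.0, 0.534] |dp| 0.321 deg 30.6
```

```bash
python3 -m creep '{"grip":[0.03,0.03,0.03,0.03,0.03,0.03,0.03,0.03,0.03,0.03],"dp":[[-0.04,-0.007,0],[-0.08,-0.014,0],[-0.12,-0.022,0],[-0.16,-0.03,0.005],[-0.2,-0.037,0.01],[-0.235,-0.044,0.015],[-0.27,-0.05,0.02],[-0.295,-0.055,0.025],[-0.314,-0.058,0.03],[-0.314,-0.058,0.03]],"twist":[[0,0,0.06],[0,0,0.12],[0,0,0.18],[0,0,0.24],[0,0,0.3],[0,0,0.36],[0,0,0.42],[0,0,0.48],[-0.008,0,0.534],[-0.008,0,0.534]]}'
python3 - <<'E'
from h import *
s=env.get_state();go([.494,.345,.2],down(35.7))
f=env.grab_frame("wrist");cv2.imwrite("pics/w1.png",f["img"])
E
```

```text
time_s: 2.42
ee_pos: [0.4977, 0.3443, 0.2032]
orientation: [0.001, 0.459, 0.888, 0.003]
contact_force: [-0.6, 0.2, -0.2]
grip_width: 0.0306
gripper_force: 0.0
dp [0.0027, -0.0026, 0.0032] twist [0.006, -0.001, -0.006] |dp| 0.005 deg 0.5
```

View pics/w1.png

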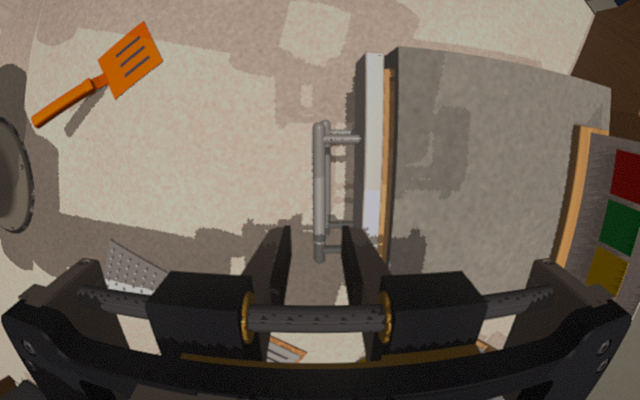

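Wrist view: top handle bar at column 320, rows 122–262, between the finger tips (290,228) and (345,228). I'll check its middle by fisheye projection.

```bash
cat >> h.py <<'E'
def wray(f,s,uv,z):
    """wrist pixels -> world points on plane z"""
    K=f["mtx"];M=f["mount"];uv=np.atleast_2d(uv).astype(float)
    n=(uv-[K[0,2],K[1,2]])/K[0,0];r=np.linalg.norm(n,axis=1)[:,None]
    d=np.c_[n/np.maximum(r,1e-9)*np.sin(r),np.cos(r)]
    Rw=rot(s["orientation"]).as_matrix()
    d=d@M[:3,:3].T@Rw.T;o=np.array(s["ee_pos"])+Rw@M[:3,3]
    return o+d*((z-o[2])/d[:,2])[:,None]
E
python3 - <<'E'
from h import *
s=env.get_state();f=env.grab_frame("wrist")
a=np.radians(35.7);ux=np.array([np.cos(a),np.sin(a)]);uy=np.array([-ux[1],ux[0]]);c=np.array([.642,.4515])
P=wray(f,s,[(320,124),(320,190),(320,260)],.1175)
print(P.round(4).tolist(),[( (p[:2]-c)@ux, (p[:2]-c)@uy) for p in P])
E
```

```text
[[0.4613, 0.4014, 0.1175], [0.4942, 0.3558, 0.1175], [0.5338, 0.3011, 0.1175]] [(np.float64(-0.17591777440280856), np.float64(0.06477512065590503)), (np.float64(-0.17583764991962492), np.float64(0.008504266247906067)), (np.float64(-0.1756150773246859), np.float64(-0.058970507975149314))]
```

```bash
python3 -c "
from h import *
go([.4932,.3483,.096],down(35.7))"
```

```text
dp [0.0021, -0.0016, 0.1083] twist [0.007, -0.003, -0.0] |dp| 0.108 deg 0.4
```

```bash
python3 -m creep '{"grip":[0.03,0.03,0.03,0.03,0.03,0.03,0.03,0.03,0.03,0.03],"dp":[[0.002,-0.002,0],[0.002,-0.002,0.02],[0.002,-0.002,0.04],[0.002,-0.002,0.055],[0.002,-0.002,0.07],[0.002,-0.002,0.08],[0.002,-0.002,0.09],[0.002,-0.002,0.1],[0.002,-0.002,0.108],[0.002,-0.002,0.108]],"twist":[[0.007,-0.003,0],[0.007,-0.003,0],[0.007,-0.003,0],[0.007,-0.003,0],[0.007,-0.003,0],[0.007,-0.003,0],[0.007,-0.003,0],[0.007,-0.003,0],[0.007,-0.003,0],[0.007,-0.003,0]]}'; python3 -m creep '{"grip":[0.0,0.0,0.0,0.0,0.0,0.0],"dp":[[0,0,0],[0,0,0],[0,0,0],[0,0,0],[0,0,0],[0,0,0]],"twist":[[0,0,0],[0,0,0],[0,0,0],[0,0,0],[0,0,0],[0,0,0]]}'
```

```text
time_s: 3.35
ee_pos: [0.492, 0.3479, 0.0948]
orientation: [-0.0, 0.456, 0.89, -0.001]
contact_force: [0.3, 0.7, -0.2]
grip_width: 0.0301
gripper_force: 0.0
time_s: 3.85
ee_pos: [0.4939, 0.3485, 0.0975]
orientation: [0.001, 0.456, 0.89, 0.001]
contact_force: [0.5, 0.1, 2.3]
grip_width: 0.0098
gripper_force: 30.0
```

```bash
python3 -m creep '{"grip":[0,0,0,0,0,0,0,0,0,0],"dp":[[0,-0.01,0],[0,-0.03,0],[0,-0.05,0],[0,-0.07,0],[0,-0.09,0],[0,-0.11,0],[0,-0.13,0],[0,-0.145,0],[0,-0.158,0],[0,-0.163,0]],"twist":[[0,0,0],[0,0,0],[0,0,0],[0,0,0],[0,0,0],[0,0,0],[0,0,0],[0,0,0],[0,0,0],[0,0,0]]}'; python3 -m creep '{"grip":[0.0,0.0,0.035,0.035,0.035],"dp":[[0,0,0],[0,0,0],[0,0,0],[0,0,0],[0,0,0]],"twist":[[0,0,0],[0,0,0],[0,0,0],[0,0,0],[0,0,0]]}';  python3 -m creep '{"grip":[0.035,0.035,0.035,0.035,0.035,0.05,0.05],"dp":[[0,0,-0.03],[0,0,-0.06],[0,0,-0.09],[0,0,-0.12],[0,0,-0.15],[0,0,-0.17],[0,0,-0.17]],"twist":[[0,0,0],[0,0,0],[0,0,0],[0,0,0],[0,0,0],[0,0,0],[0,0,0]]}'
python3 - <<'E'
from h import *
f=env.grab_frame("top");W=cloud(f)
a=np.radians(35.7);ux=np.array([np.cos(a),np.sin(a)]);uy=np.array([-ux[1],ux[0]]);c=np.array([.642,.4515])
W=W.reshape(-1,3);q=W[:,:2]-c;X=q@ux;Y=q@uy
for lo in np.arange(.06,.16,.01):
    m=(W[:,2]>lo)&(W[:,2]<lo+.01)&(X>-.4)&(X<-.12)&(abs(Y)<.13)
    h,e=np.histogram(X[m],bins=np.arange(-.4,-.119,.01));print(round(lo,2),[(round(float(b),2),int(k)) for b,k in zip(e,h) if k>2])
i=f["img"];cv2.imwrite("pics/t2.png",cv2.resize(i[90:260,80:320],(800,567),interpolation=cv2.INTER_CUBIC))
E
```

```text
time_s: 4.68
ee_pos: [0.3606, 0.2526, 0.0975]
orientation: [0.001, 0.456, 0.89, 0.001]
contact_force: [1.8, 1.0, 2.3]
grip_width: 0.0097
gripper_force: 30.0
time_s: 5.1
ee_pos: [0.3604, 0.2531, 0.0961]
orientation: [0.0, 0.456, 0.89, -0.0]
contact_force: [-0.3, 0.1, 0.0]
grip_width: 0.0279
gripper_force: 0.0
time_s: 5.68
ee_pos: [0.3628, 0.2541, 0.2711]
orientation: [0.003, 0.456, 0.89, 0.003]
contact_force: [0.5, -0.4, 0.5]
grip_width: 0.0462
gripper_force: 0.0
0.06 [(-0.14, 5)]
0.07 [(-0.32, 3), (-0.27, 4), (-0.26, 3), (-0.22, 3), (-0.21, 5), (-0.2, 5), (-0.18, 4), (-0.15, 4), (-0.14, 16), (-0.13, 16)]
0.08 [(-0.32, 29), (-0.28, 119), (-0.27, 114), (-0.26, 121), (-0.25, 116), (-0.24, 116), (-0.23, 108), (-0.22, 104), (-0.21, 100), (-0.2, 99), (-0.19, 102), (-0.18, 98), (-0.17, 107), (-0.16, 106), (-0.15, 92), (-0.14, 125), (-0.13, 172)]
0.09 [(-0.32, 37), (-0.28, 6), (-0.27, 8), (-0.26, 12), (-0.25, 4), (-0.24, 5), (-0.23, 6), (-0.22, 3), (-0.21, 5), (-0.2, 3), (-0.19, 5), (-0.18, 5), (-0.17, 5), (-0.16, 8), (-0.15, 7), (-0.14, 7), (-0.13, 10)]
0.1 [(-0.32, 37), (-0.13, 3)]
0.11 [(-0.36, 22), (-0.35, 66), (-0.34, 10), (-0.33, 10), (-0.32, 45), (-0.31, 3), (-0.13, 9)]
0.12 [(-0.35, 7), (-0.32, 41), (-0.31, 4), (-0.3, 48), (-0.29, 12), (-0.28, 5), (-0.27, 5), (-0.26, 3), (-0.25, 4), (-0.24, 6), (-0.23, 4), (-0.22, 7), (-0.21, 7), (-0.2, 4), (-0.19, 6), (-0.18, 5), (-0.17, 5), (-0.16, 4), (-0.15, 4), (-0.14, 6), (-0.13, 22)]
0.13 [(-0.32, 41), (-0.31, 146), (-0.3, 64), (-0.28, 3), (-0.26, 6), (-0.15, 4), (-0.13, 27)]
0.14 [(-0.32, 4), (-0.31, 34), (-0.3, 10), (-0.13, 93)]
0.15 [(-0.13, 49)]
```

View pics/t2.png

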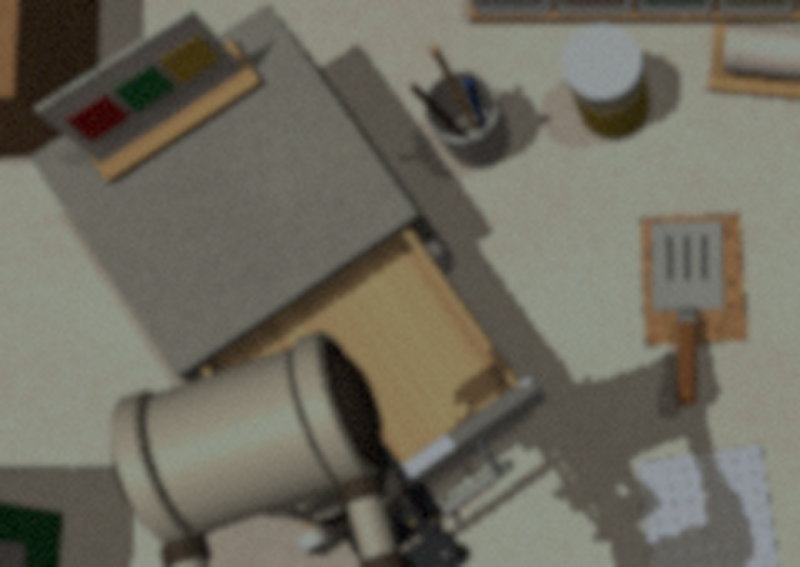

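Drawer is open (crop: wooden inside from (400,240) to (500,400)). Measured floor z≈.087, front panel top ≈.14, open area unit-x −.295…−.125. Now to the turner at (687,310) in this crop.

```bash
python3 -c "
from h import *
go([.49,.045,.22],down(90,-15))"
```

```text
dp [-0.2442, -0.0178, 0.0487] twist [-0.121, -0.238, -0.942] |dp| 0.25 deg 56.1
```

```bash
python3 -m creep '{"grip":[0.05,0.05,0.05,0.05,0.05,0.05,0.05,0.05,0.05,0.05],"dp":[[-0.025,0,0],[-0.05,-0.004,0],[-0.08,-0.006,0],[-0.11,-0.008,0.01],[-0.14,-0.01,0.02],[-0.17,-0.012,0.03],[-0.2,-0.014,0.04],[-0.23,-0.016,0.045],[-0.244,-0.018,0.049],[-0.244,-0.018,0.049]],"twist":[[-0.013,-0.026,-0.105],[-0.027,-0.052,-0.209],[-0.04,-0.079,-0.314],[-0.053,-0.105,-0.418],[-0.067,-0.132,-0.523],[-0.08,-0.158,-0.628],[-0.094,-0.185,-0.732],[-0.107,-0.211,-0.837],[-0.121,-0.238,-0.942],[-0.121,-0.238,-0.942]]}';python3 -m creep '{"grip":[0.05,0.05],"dp":[[0,0,0],[0,0,0]],"twist":[[0,0,0],[0,0,0]]}'
python3 - <<'E'
from h import *
s=env.get_state();print(np.round(s["joints"],2),s["ee_pos"])
f=env.grab_frame("wrist");cv2.imwrite("pics/w2.png",f["img"])
E
```

```text
time_s: 6.57
ee_pos: [0.4868, 0.0422, 0.2136]
orientation: [0.126, 0.0, 0.992, -0.001]
contact_force: [-0.9, 0.7, 0.3]
grip_width: 0.0497
gripper_force: 0.0
time_s: 6.73
ee_pos: [0.4876, 0.0451, 0.2166]
orientation: [0.128, 0.001, 0.992, -0.0]
contact_force: [0.5, 0.4, -0.3]
grip_width: 0.0503
gripper_force: 0.0
[-0.19 -0.29  2.04  0.05  1.14 -1.77] [0.48755934 0.04514749 0.21655213]
```

View pics/w2.png

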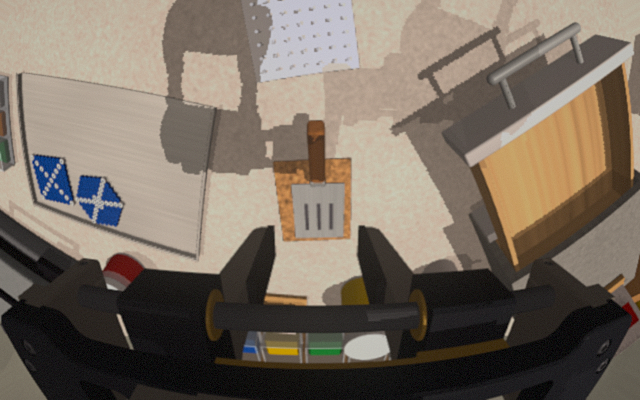

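Wrist view: handle from (316,122) to (317,185), blade corners (296,183), (344,185), (342,237), (293,236); pad (275,160)–(350,239); both pictures clear on the tray.

Run:
```python
from h import *
s=env.get_state();f=env.grab_frame("wrist")
print("blade",wray(f,s,[(296,183),(344,185),(342,237),(293,236)],.0055)[:,:2].round(4).tolist())
print("pad",wray(f,s,[(275,160),(352,158),(350,239),(283,240)],.004)[:,:2].round(4).tolist())
print("handle end top",wray(f,s,[(308,122),(325,122)],.075)[:,:2].round(4).tolist())
print("tray",wray(f,s,[(20,73),(216,108),(198,258),(35,203)],[.004,.004,.014,.014][2])[:,:2].round(4).tolist())
hsv=cv2.cvtColor(f["img"],cv2.COLOR_BGR2HSV)
b=((hsv[...,0]>95)&(hsv[...,0]<130)&(hsv[...,1]>120)).astype(np.uint8)
n,l,st,ct=cv2.connectedComponentsWithStats(cv2.morphologyEx(b,cv2.MORPH_CLOSE,np.ones((7,7))))
for i in range(1,n):
    if st[i,4]>500:
        vv,uu=np.where(l==i);P=wray(f,s,np.c_[uu,vv],.012);hull=cv2.convexHull((P[:,:2]*1000).astype(np.float32))[:,0]
        print(st[i],rect(P),cv2.minEnclosingCircle(hull),P[:,:2].mean(0).round(4))
        print(cv2.approxPolyDP(hull[:,None],12,True)[:,0].round().tolist())
go([.498-.0049,.0455,.053-.0184],down(90,-15),s)
```

```text
blade [[0.5636, 0.0202], [0.5666, 0.0834], [0.654, 0.0848], [0.652, 0.0127]]
pad [[0.5309, -0.0057], [0.5282, 0.0921], [0.6591, 0.0971], [0.661, -0.0027]]
handle end top [[0.4586, 0.0388], [0.4586, 0.0551]]
tray [[0.3587, -0.4089], [0.457, -0.0718], [0.6947, -0.1428], [0.5949, -0.4838]]
[  33  154   88   71 2733] (array([ 565.9, -355.1]), array([200.6,  98.8]), 66.8) ((561.6947021484375, -353.371337890625), 100.64646911621094) [ 0.5664 -0.3501]
[[584.0, -257.0], [546.0, -284.0], [508.0, -365.0], [498.0, -421.0], [514.0, -442.0], [583.0, -441.0], [632.0, -326.0], [634.0, -283.0]]
[  34  308  109   70 1058] (array([1115.2, -656. ]), array([409.4, 310.7]), 73.1) ((1136.483154296875, -647.7655029296875), 234.9630126953125) [ 1.1166 -0.6587]
[[1060.0, -425.0], [952.0, -658.0], [952.0, -718.0], [1019.0, -841.0], [1212.0, -870.0], [1284.0, -585.0], [1203.0, -480.0]]
[518 327  71  45 787] (array([1153.3,  794.3]), array([216.5, 318.4]), 6.9) ((1169.31689453125, 789.1798095703125), 176.6255645751953) [1.1496 0.8138]
[[1099.0, 627.0], [1239.0, 705.0], [1269.0, 740.0], [1240.0, 951.0], [1086.0, 937.0], [1051.0, 848.0], [1053.0, 720.0]]
[146 355  44  37 600] (array([1162. , -376.1]), array([129.1, 282.9]), 67.2) ((1154.4300537109375, -391.457275390625), 146.55650329589844) [ 1.1521 -0.3652]
[[1268.0, -484.0], [1299.0, -415.0], [1296.0, -371.0], [1102.0, -285.0], [1041.0, -298.0], [1071.0, -379.0], [1128.0, -430.0]]
[460 355  56  25 616] (array([1165.9,  543.7]), array([325.1, 130.1]), 62.1) ((1159.647705078125, 547.0567626953125), 164.1536407470703) [1.1591 0.5437]
[[1256.0, 680.0], [1142.0, 636.0], [1070.0, 484.0], [1063.0, 414.0], [1215.0, 503.0], [1260.0, 624.0]]
dp [0.0413, 0.0002, 0.1778] twist [-0.001, -0.005, -0.001] |dp| 0.183 deg 0.3
```

```bash
python3 -c "
from h import *
go([.504,.047,.032],down(90.3,-15))"
```

```text
dp [0.0319, 0.0016, 0.1834] twist [-0.002, -0.004, -0.005] |dp| 0.186 deg 0.4
```

```bash
python3 -m creep '{"grip":[0.05,0.05,0.05,0.05,0.05,0.05,0.05,0.05,0.05,0.05],"dp":[[0.005,0.002,0.025],[0.01,0.002,0.05],[0.014,0.002,0.075],[0.018,0.002,0.1],[0.022,0.002,0.12],[0.025,0.002,0.14],[0.028,0.002,0.16],[0.03,0.002,0.173],[0.032,0.002,0.183],[0.032,0.002,0.183]],"twist":[[0,-0.004,-0.005],[0,-0.004,-0.005],[0,-0.004,-0.005],[0,-0.004,-0.005],[0,-0.004,-0.005],[0,-0.004,-0.005],[0,-0.004,-0.005],[0,-0.004,-0.005],[0,-0.004,-0.005],[0,-0.004,-0.005]]}';python3 -m creep '{"grip":[0,0,0,0,0,0,0,0],"dp":[[0,0,0],[0,0,0],[0,0,0],[0,0,0],[0,0,0],[0,0,0],[0,0,0],[0,0,0]],"twist":[[0,0,0],[0,0,0],[0,0,0],[0,0,0],[0,0,0],[0,0,0],[0,0,0],[0,0,0]]}'
python3 - <<'E'
from h import *
s=env.get_state();np.save("grasp.npy",np.r_[s["ee_pos"],s["orientation"]]);print(s["ee_pos"],s["orientation"])
f=env.grab_frame("wrist");cv2.imwrite("pics/w3.png",f["img"][130:400,180:460])
E
```

```text
time_s: 7.67
ee_pos: [0.5024, 0.0476, 0.0304]
orientation: [0.129, -0.003, 0.992, -0.0]
contact_force: [-0.2, -0.1, 0.3]
grip_width: 0.0495
gripper_force: 0.0
time_s: 8.33
ee_pos: [0.5046, 0.0463, 0.0331]
orientation: [0.131, -0.002, 0.991, -0.001]
contact_force: [-1.5, 0.4, 3.0]
grip_width: 0.0181
gripper_force: 30.0
[0.50460863 0.04625915 0.03308259] [ 1.31227440e-01 -2.25853419e-03  9.91349247e-01 -9.63852579e-04]
```

View pics/w3.png

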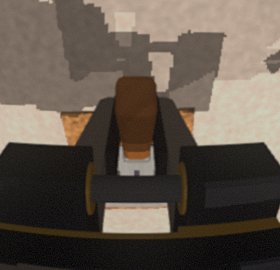

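```bash
cat >> h.py <<'E'
_g=np.load("grasp.npy");Rg=rot(_g[3:]);Rt0=R.from_euler("z",.3,degrees=True)
RTT=Rt0.inv()*Rg; TIP0=np.array([.606,.047,.004])+Rt0.apply([.045,0,0]); OFF=Rt0.inv().apply(_g[:3]-TIP0) # TCP in turner axes from the tip
TC=np.array([.524,-.284]);TYAW=-16.3
def tray(x,y):
    a=np.radians(TYAW);return TC+x*np.array([np.cos(a),np.sin(a)])+y*np.array([-np.sin(a),np.cos(a)])
def tgo(xy,z,yaw=TYAW,pitch=0.,s=None):
    "tip at xy,z"
    Rt=R.from_euler("ZY",[yaw,pitch],degrees=True);go(np.r_[xy,z]+Rt.apply(OFF),Rt*RTT,s)
def tip(s=None):
    s=s or env.get_state();Rt=rot(s["orientation"])*RTT.inv();p=np.array(s["ee_pos"])-Rt.apply(OFF)
    print("tip",p.round(4),"yaw,pitch,roll",Rt.as_euler("ZYX",degrees=True).round(1),"F",np.round(s["contact_force"],1),"t",s["time_s"]);return p,Rt
def trayc(p):
    a=np.radians(TYAW);d=np.array(p[:2])-TC;return np.array([d@[np.cos(a),np.sin(a)],d@[-np.sin(a),np.cos(a)]]).round(4)
E
python3 - <<'E'
from h import *
tip()
f=env.grab_frame("top");hsv=cv2.cvtColor(f["img"],cv2.COLOR_BGR2HSV)
b=(hsv[...,0]>95)&(hsv[...,0]<130)&(hsv[...,1]>120);k,pl=0,[]
for n,(u0,v0,u1,v1) in dict(hex=(376,155,409,190),sq=(409,172,446,208)).items():
    mm=np.zeros_like(b);mm[v0:v1,u0:u1]=b[v0:v1,u0:u1];vv,uu=np.where(mm);P=ray_plane(f,np.c_[uu,vv],.012)
    Q=np.array([trayc(p) for p in P]);print(n,Q.mean(0),Q.min(0),Q.max(0),rect(np.c_[Q,Q[:,0]]))
tgo(tray(-.03,0),.09,TYAW,0)
E
```

```text
tip [0.651  0.0472 0.004 ] yaw,pitch,roll [ 0.3 -0.  -0. ] F [-1.2  0.8  3.5] t 8.3833
hex [ 0.06662424 -0.00583737] [ 0.0251 -0.0473] [0.1077 0.0367] (array([67.1, -5.4]), array([81.5, 79.1]), 14.2)
sq [ 0.05314101 -0.11275661] [ 0.0112 -0.1557] [ 0.0967 -0.0702] (array([  53.4, -112.8]), array([80.9, 82. ]), 6.9)
dp [0.1237, -0.2805, -0.1217] twist [0.075, 0.001, 0.28] |dp| 0.33 deg 16.6
```

```bash
python3 -m creep '{"grip":[0,0,0,0,0],"dp":[[-0.003,0,-0.01],[-0.008,0,-0.03],[-0.014,0,-0.055],[-0.022,0,-0.083],[-0.022,0,-0.083]],"twist":[[0,0,0],[0,0,0],[0,0,0],[0,0,0],[0,0,0]]}';python3 -m creep '{"grip":[0,0,0,0,0,0,0,0,0,0],"dp":[[0.015,-0.025,-0.004],[0.03,-0.055,-0.008],[0.046,-0.09,-0.012],[0.064,-0.125,-0.017],[0.083,-0.16,-0.022],[0.1,-0.195,-0.027],[0.118,-0.23,-0.032],[0.135,-0.26,-0.036],[0.146,-0.28,-0.039],[0.146,-0.28,-0.039]],"twist":[[0.008,0,0.028],[0.015,0,0.056],[0.023,0,0.084],[0.03,0,0.112],[0.038,0,0.14],[0.045,0,0.168],[0.053,0,0.196],[0.06,0,0.224],[0.075,0,0.28],[0.075,0,0.28]]}';python3 -m creep '{"grip":[0,0,0],"dp":[[0,0,0],[0,0,0],[0,0,0]],"twist":[[0,0,0],[0,0,0],[0,0,0]]}'
python3 - <<'E'
from h import *
p,_=tip();print(trayc(p));tgo(tray(-.015,-.005),.012,TYAW,2.5)
f=env.grab_frame("top");i=f["img"];cv2.imwrite("pics/t4.png",cv2.resize(i[130:260,310:460],(692,600),interpolation=cv2.INTER_CUBIC))
E
```

```text
time_s: 8.85
ee_pos: [0.5075, 0.0458, 0.1241]
orientation: [0.135, -0.002, 0.991, -0.002]
contact_force: [1.4, 0.0, 0.2]
grip_width: 0.0174
gripper_force: 30.0
time_s: 9.68
ee_pos: [0.3518, -0.2371, 0.1183]
orientation: [0.129, 0.145, 0.981, -0.021]
contact_force: [-0.6, -0.9, -0.7]
grip_width: 0.0177
gripper_force: 30.0
time_s: 9.93
ee_pos: [0.3542, -0.2328, 0.1183]
orientation: [0.129, 0.14, 0.982, -0.019]
contact_force: [-0.0, 0.1, -1.3]
grip_width: 0.0178
gripper_force: 30.0
tip [ 0.4948 -0.2734  0.089 ] yaw,pitch,roll [-16.2   0.1   0.1] F [-0.   0.1 -1.3] t 9.9333
[-0.031  0.002]
dp [0.0015, -0.0066, 0.0729] twist [0.002, 0.042, 0.002] |dp| 0.073 deg 2.4
```

View pics/t4.png

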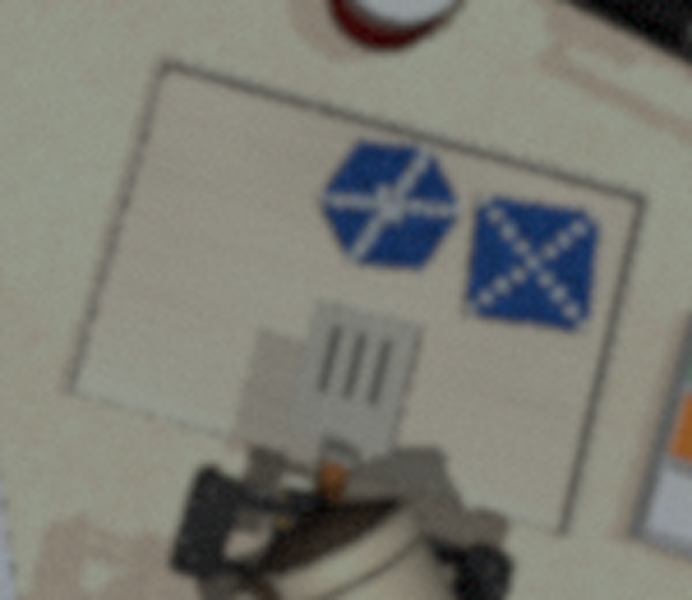

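Top crop: blade tip at (370,308), in line with the hex (390,205); square at (533,262). Going down onto the tray.

```bash
python3 -c "
from h import *
f=env.grab_frame('top');print('tip by image',ray_plane(f,[(390.2,196.8)],.089).round(4))"
python3 -m creep '{"grip":[0,0,0,0,0,0,0],"dp":[[0,-0.003,0.02],[0.001,-0.005,0.04],[0.001,-0.0066,0.055],[0.0015,-0.0066,0.065],[0.0015,-0.0066,0.073],[0.0015,-0.0066,0.073],[0.0015,-0.0066,0.073]],"twist":[[0,0.014,0],[0,0.028,0],[0,0.042,0],[0.002,0.042,0.002],[0.002,0.042,0.002],[0.002,0.042,0.002],[0.002,0.042,0.002]]}'
python3 - <<'E'
from h import *
p,_=tip();print(trayc(p));tgo(tray(-.005,-.005),.003,TYAW,2.5)
E
```

```text
tip by image [[ 0.4962 -0.2774  0.089 ]]
time_s: 10.62
ee_pos: [0.369, -0.245, 0.048]
orientation: [0.109, 0.142, 0.984, -0.017]
contact_force: [1.3, 0.1, -1.8]
grip_width: 0.018
gripper_force: 30.0
tip [ 0.5082 -0.2857  0.0127] yaw,pitch,roll [-16.4   2.5  -0. ] F [ 1.3  0.1 -1.8] t 10.6167
[-0.0147 -0.0061]
dp [-0.0074, 0.0009, 0.0114] twist [-0.001, 0.001, -0.001] |dp| 0.014 deg 0.1
```

```bash
python3 -m creep '{"grip":[0,0,0,0],"dp":[[-0.003,0.001,0.005],[-0.0074,0.001,0.0114],[-0.0074,0.001,0.0114],[-0.0074,0.001,0.0114]],"twist":[[0,0,0],[0,0,0],[0,0,0],[0,0,0]]}'
python3 - <<'E'
from h import *
p,_=tip();print(trayc(p));tgo(tray(.118,-.005),.0025,TYAW,2.5)
E
```

```text
time_s: 10.95
ee_pos: [0.3791, -0.248, 0.0394]
orientation: [0.109, 0.142, 0.984, -0.018]
contact_force: [0.4, -0.2, -0.5]
grip_width: 0.018
gripper_force: 30.0
tip [ 0.5183 -0.2889  0.0043] yaw,pitch,roll [-16.4   2.3  -0.1] F [ 0.4 -0.2 -0.5] t 10.95
[-0.0041 -0.0063]
dp [-0.1188, 0.0013, 0.0283] twist [-0.003, 0.003, -0.002] |dp| 0.122 deg 0.2
```

```bash
python3 -m creep '{"grip":[0,0,0,0,0,0,0,0],"dp":[[-0.007,0,0.002],[-0.015,0,0.004],[-0.022,0,0.006],[-0.03,0,0.0075],[-0.037,0,0.009],[-0.045,0,0.011],[-0.052,0,0.0125],[-0.06,0.001,0.0142]],"twist":[[0,0,0],[0,0,0],[0,0,0],[0,0,0],[0,0,0],[0,0,0],[0,0,0],[0,0,0]]}'
python3 - <<'E'
from h import *
p,_=tip();print(trayc(p));tgo(tray(.118,-.005),.0025,TYAW,2.5)
f=env.grab_frame("top");i=f["img"];cv2.imwrite("pics/t5.png",cv2.resize(i[130:260,310:460],(692,600),interpolation=cv2.INTER_CUBIC))
E
```

```text
time_s: 11.62
ee_pos: [0.4387, -0.2643, 0.0379]
orientation: [0.109, 0.142, 0.984, -0.018]
contact_force: [-2.2, 0.2, 2.4]
grip_width: 0.0172
gripper_force: 30.0
tip [ 0.5778 -0.3052  0.0027] yaw,pitch,roll [-16.5   2.4  -0.1] F [-2.2  0.2  2.4] t 11.6167
[ 0.0576 -0.0053]
dp [-0.059, 0.0, 0.0132] twist [-0.002, 0.001, -0.002] |dp| 0.06 deg 0.2
```

View pics/t5.png

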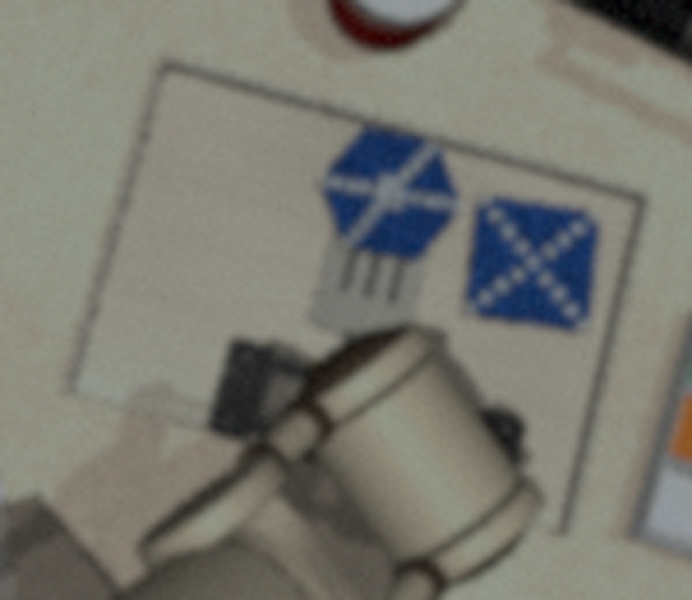

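The blade is going under the hex, which is now against the far rim (centre about (390,195), aligned with the rim). Pushing on.

```bash
python3 -m creep '{"grip":[0,0,0,0,0,0,0,0,0],"dp":[[-0.007,0,0.0018],[-0.015,0,0.0036],[-0.022,0,0.0053],[-0.03,0,0.007],[-0.037,0,0.0085],[-0.045,0,0.0103],[-0.052,0,0.0118],[-0.058,0,0.013],[-0.058,0,0.013]],"twist":[[0,0,0],[0,0,0],[0,0,0],[0,0,0],[0,0,0],[0,0,0],[0,0,0],[0,0,0],[0,0,0]]}'
python3 - <<'E'
from h import *
p,_=tip();print(trayc(p));
tgo(tray(.117,-.005),.035,TYAW,-8); tgo(tray(.10,-.005),.10,TYAW,-8)
f=env.grab_frame("top");i=f["img"];cv2.imwrite("pics/t6.png",cv2.resize(i[130:260,310:460],(692,600),interpolation=cv2.INTER_CUBIC))
E
```

```text
time_s: 12.42
ee_pos: [0.4958, -0.2811, 0.0378]
orientation: [0.109, 0.142, 0.984, -0.018]
contact_force: [1.3, -0.9, -2.1]
grip_width: 0.0177
gripper_force: 30.0
tip [ 0.6349 -0.322   0.0026] yaw,pitch,roll [-16.4   2.4  -0.1] F [ 1.3 -0.9 -2.1] t 12.4167
[ 0.1171 -0.0053]
dp [0.0028, -0.0001, -0.0064] twist [-0.002, -0.182, -0.001] |dp| 0.007 deg 10.4
dp [0.0051, -0.0004, -0.0735] twist [-0.002, -0.182, -0.001] |dp| 0.074 deg 10.4
```

View pics/t6.png

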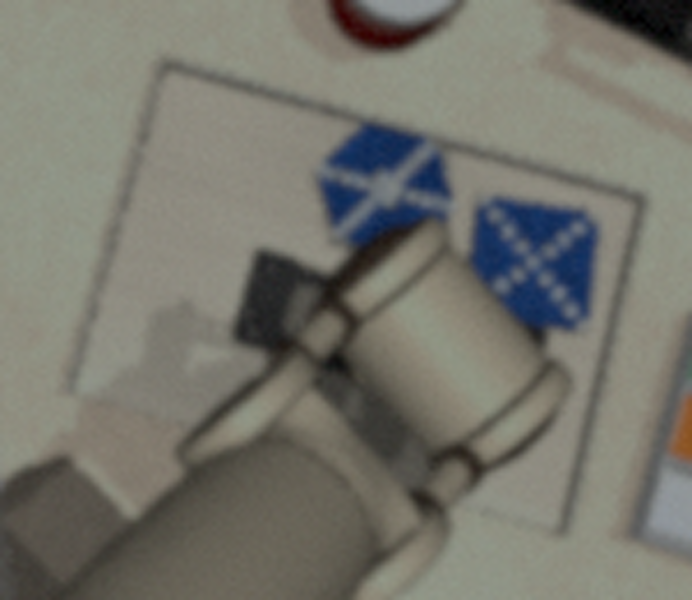

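```bash
python3 -m creep '{"grip":[0,0,0,0,0,0,0,0,0,0],"dp":[[0,0,-0.001],[0.001,0,-0.003],[0.002,0,-0.005],[0.003,0,-0.0075],[0.003,0,-0.013],[0.004,0,-0.022],[0.0045,0,-0.036],[0.005,0,-0.052],[0.005,0,-0.0735],[0.005,0,-0.0735]],"twist":[[0,-0.03,0],[0,-0.07,0],[0,-0.11,0],[0,-0.15,0],[0,-0.182,0],[0,-0.182,0],[0,-0.182,0],[0,-0.182,0],[0,-0.182,0],[0,-0.182,0]]}'
python3 - <<'E'
from h import *
p,_=tip();print(trayc(p))
f=env.grab_frame("top");i=f["img"];cv2.imwrite("pics/t7.png",cv2.resize(i[130:260,310:460],(692,600),interpolation=cv2.INTER_CUBIC))
E
```

```text
time_s: 13.3
ee_pos: [0.4761, -0.2766, 0.113]
orientation: [0.2, 0.14, 0.969, -0.033]
contact_force: [0.6, -1.4, -1.5]
grip_width: 0.0175
gripper_force: 30.0
tip [ 0.6191 -0.3186  0.1053] yaw,pitch,roll [-16.4  -8.3  -0.3] F [ 0.6 -1.4 -1.5] t 13.3
[ 0.101  -0.0066]
```

View pics/t7.png

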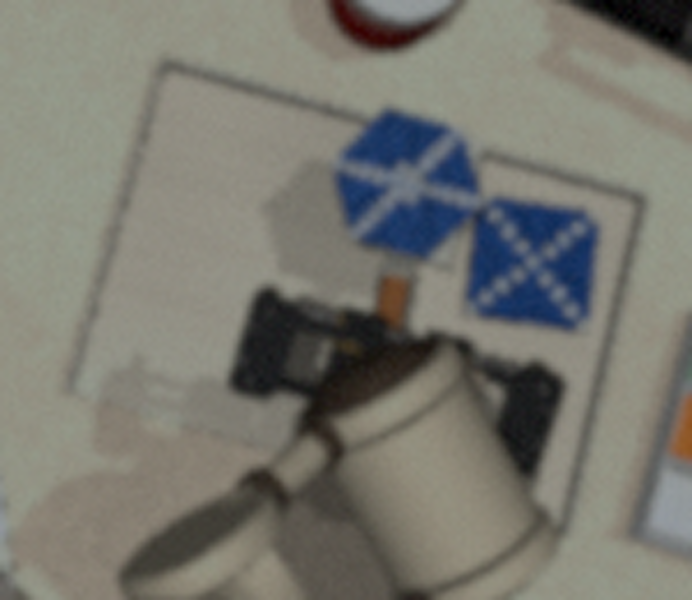

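Hex sits on the blade, clear of the tray (shadow offset at (290,225)). Carrying it to the drawer, slowly and nose up.

```bash
cat >> h.py <<'E'
_a=np.radians(35.7);UX=np.array([np.cos(_a),np.sin(_a)]);UY=np.array([-UX[1],UX[0]]);UC=np.array([.642,.4515])
def U(X,Y): return UC+UX*X+UY*Y
def uc(p): d=np.array(p[:2])-UC;return np.array([d@UX,d@UY]).round(4)
def tpose(xy,z,yaw,pitch):
    Rt=R.from_euler("ZY",[yaw,pitch],degrees=True);return np.r_[xy,z]+Rt.apply(OFF),Rt*RTT
def leg(xy,z,yaw,pitch,fr):
    "part fr of the straight way to a turner pose"
    s=env.get_state();p,Rt=tpose(xy,z,yaw,pitch);r=rot(s["orientation"])
    go(np.array(s["ee_pos"])*(1-fr)+fr*p,r*R.from_rotvec(fr*(r.inv()*Rt).as_rotvec()),s)
E
python3 -c "
from h import *
leg(U(-.15,.04),.2,35.7,-8,.33)"
```

```text
dp [0.0663, 0.1756, -0.0648] twist [-0.12, -0.0, -0.276] |dp| 0.199 deg 17.2
```

```bash
python3 -m creep '{"grip":[0,0,0,0,0,0,0,0,0,0],"dp":[[0.002,0.005,-0.002],[0.006,0.016,-0.006],[0.013,0.035,-0.013],[0.02,0.054,-0.02],[0.028,0.074,-0.027],[0.035,0.093,-0.034],[0.042,0.112,-0.041],[0.05,0.133,-0.049],[0.058,0.154,-0.057],[0.066,0.176,-0.065]],"twist":[[-0.004,0,-0.008],[-0.012,0,-0.027],[-0.024,0,-0.055],[-0.037,0,-0.085],[-0.05,0,-0.116],[-0.063,0,-0.146],[-0.077,0,-0.176],[-0.091,0,-0.21],[-0.105,0,-0.243],[-0.12,0,-0.276]]}'; python3 -c "
from h import *
tip();leg(U(-.15,.04),.2,35.7,-8,.5)"
```

```text
time_s: 14.18
ee_pos: [0.4408, -0.0795, 0.14]
orientation: [0.198, -0.007, 0.98, 0.002]
contact_force: [0.7, 0.2, -1.8]
grip_width: 0.0178
gripper_force: 30.0
tip [ 0.5898 -0.0768  0.131 ] yaw,pitch,roll [ 0.9 -7.8  0.2] F [ 0.7  0.2 -1.8] t 14.1833
dp [0.014, 0.1949, -0.0429] twist [-0.117, -0.002, -0.28] |dp| 0.2 deg 17.4
```

```bash
python3 -m creep '{"grip":[0,0,0,0,0,0,0,0,0,0],"dp":[[0.001,0.019,-0.004],[0.003,0.039,-0.009],[0.004,0.058,-0.013],[0.006,0.078,-0.017],[0.007,0.097,-0.021],[0.008,0.117,-0.026],[0.01,0.136,-0.03],[0.011,0.156,-0.034],[0.013,0.175,-0.039],[0.014,0.195,-0.043]],"twist":[[-0.012,0,-0.028],[-0.023,0,-0.056],[-0.035,0,-0.084],[-0.047,0,-0.112],[-0.058,0,-0.14],[-0.07,0,-0.168],[-0.082,0,-0.196],[-0.094,0,-0.224],[-0.105,0,-0.252],[-0.117,0,-0.28]]}'; python3 -c "
from h import *
tip();leg(U(-.15,.04),.2,35.7,-8,1)"
```

```text
time_s: 15.02
ee_pos: [0.4085, 0.1145, 0.1739]
orientation: [0.195, -0.156, 0.968, 0.03]
contact_force: [-0.0, -0.5, -1.6]
grip_width: 0.0178
gripper_force: 30.0
tip [0.5498 0.1615 0.1648] yaw,pitch,roll [18.3 -7.7  0. ] F [-0.  -0.5 -1.6] t 15.0167
dp [-0.0412, 0.1951, -0.0205] twist [-0.118, -0.005, -0.28] |dp| 0.2 deg 17.4
```

```bash
python3 -m creep '{"grip":[0,0,0,0,0,0,0,0,0,0],"dp":[[-0.005,0.023,-0.002],[-0.01,0.046,-0.005],[-0.014,0.068,-0.007],[-0.019,0.09,-0.009],[-0.024,0.112,-0.011],[-0.028,0.134,-0.014],[-0.033,0.155,-0.016],[-0.037,0.174,-0.018],[-0.04,0.189,-0.02],[-0.041,0.195,-0.0205]],"twist":[[-0.014,0,-0.033],[-0.028,-0.001,-0.066],[-0.041,-0.002,-0.098],[-0.054,-0.002,-0.129],[-0.067,-0.003,-0.16],[-0.08,-0.003,-0.19],[-0.092,-0.004,-0.219],[-0.104,-0.004,-0.247],[-0.113,-0.005,-0.269],[-0.118,-0.005,-0.28]]}';python3 -m creep '{"grip":[0,0],"dp":[[0,0,0],[0,0,0]],"twist":[[0,0,0],[0,0,0]]}'
cat >> h.py <<'E'
def blues(cam="top",z=None,lim=None):
    f=env.grab_frame(cam);W=cloud(f);hsv=cv2.cvtColor(f["img"],cv2.COLOR_BGR2HSV)
    b=((hsv[...,0]>95)&(hsv[...,0]<130)&(hsv[...,1]>110)).astype(np.uint8)
    n,l,st,ct=cv2.connectedComponentsWithStats(cv2.morphologyEx(b,cv2.MORPH_CLOSE,np.ones((3,3))))
    for i in range(1,n):
        if st[i,4]>60:
            P=W[(l==i)&(b>0)];P=P[~np.isnan(P[:,0])]
            if len(P)==0: continue
            m=np.median(P,0);print(cam,st[i].tolist(),"med",m.round(3),"tray",trayc(m),"unit",uc(m),"z",np.percentile(P[:,2],[5,95]).round(3))
    return f
E
python3 -c "
from h import *
p,_=tip();print(uc(p),np.round(env.get_state()['joints'],2));blues();tgo(U(-.155,.04),.12,35.7,10);tgo(U(-.15,.04),.1,35.7,30)"
```

```text
time_s: 15.85
ee_pos: [0.376, 0.3094, 0.2084]
orientation: [0.191, -0.301, 0.932, 0.06]
contact_force: [0.1, -1.0, -0.8]
grip_width: 0.0177
gripper_force: 30.0
time_s: 16.02
ee_pos: [0.3768, 0.3076, 0.2085]
orientation: [0.191, -0.3, 0.933, 0.059]
contact_force: [-0.5, 0.4, -1.0]
grip_width: 0.0178
gripper_force: 30.0
tip [0.4979 0.3946 0.2001] yaw,pitch,roll [35.6 -8.  -0.1] F [-0.5  0.4 -1. ] t 16.0167
[-0.1503  0.0379] [ 0.37 -0.43  2.19  0.11  0.99 -1.86]
top [323, 46, 19, 12, 224] med [ 0.969 -0.105  0.106] tray [0.3767 0.2964] unit [-0.0596 -0.6427] z [0.102 0.111]
top [322, 74, 19, 14, 242] med [ 0.898 -0.104  0.046] tray [0.3081 0.2778] unit [-0.1164 -0.6002] z [0.042 0.051]
top [418, 174, 18, 11, 97] med [ 0.574 -0.412  0.011] tray [ 0.0841 -0.1087] unit [-0.5589 -0.6617] z [0.006 0.016]
top [412, 176, 12, 19, 115] med [ 0.548 -0.378  0.011] tray [ 0.0497 -0.0831] unit [-0.5599 -0.6188] z [0.006 0.016]
top [428, 180, 11, 18, 100] med [ 0.541 -0.438  0.012] tray [ 0.0592 -0.1431] unit [-0.6014 -0.6632] z [0.008 0.017]
top [144, 189, 16, 23, 214] med [0.47  0.404 0.209] tray [
[... 196 characters left out ...]
 med [ 0.514 -0.404  0.012] tray [ 0.0238 -0.1182] unit [-0.6035 -0.6199] z [0.007 0.016]
top [165, 198, 14, 23, 205] med [0.444 0.35  0.201] tray [-0.255   0.5863] unit [-0.22    0.0335] z [0.196 0.206]
top [151, 210, 11, 12, 73] med [0.425 0.389 0.202] tray [-0.2836  0.6181] unit [-0.2126  0.0756] z [0.198 0.206]
top [473, 222, 16, 16, 177] med [ 0.4   -0.577  0.019] tray [-0.0363 -0.3163] unit [-0.7966 -0.6946] z [0.014 0.024]
top [0, 236, 26, 79, 1718] med [0.278 0.729 0.26 ] tray [-0.5208  0.9034] unit [-0.1338  0.4381] z [0.257 0.264]
dp [0.0089, 0.0025, 0.0339] twist [-0.002, 0.314, -0.002] |dp| 0.035 deg 18.0
dp [-0.03, 0.0025, 0.024] twist [-0.002, 0.663, -0.004] |dp| 0.039 deg 38.0
```

```bash
python3 -m creep '{"grip":[0,0,0,0,0,0,0,0,0,0],"dp":[[0.002,-0.003,0.006],[0.004,-0.007,0.014],[0.007,-0.01,0.024],[0.009,-0.0125,0.034],[0.002,-0.0125,0.032],[-0.008,-0.0125,0.03],[-0.018,-0.0125,0.027],[-0.03,-0.0125,0.024],[-0.03,-0.0125,0.024],[-0.03,-0.0125,0.024]],"twist":[[0,0.06,0],[0,0.14,0],[0,0.22,0],[0,0.314,0],[0,0.4,0],[0,0.49,0],[0,0.58,0],[0,0.663,0],[0,0.663,0],[0,0.663,0]]}'; python3 -m creep '{"grip":[0,0,0],"dp":[[0,0,0],[0,0,0],[0,0,0]],"twist":[[0,0,0],[0,0,0],[0,0,0]]}';python3 - <<'E'
from h import *
p,_=tip();print(uc(p),np.round(env.get_state()['joints'],2));f=blues()
i=f["img"];cv2.imwrite("pics/t8.png",cv2.resize(i[120:250,90:250],(738,600),interpolation=cv2.INTER_CUBIC))
E
```

```text
time_s: 16.9
ee_pos: [0.416, 0.3189, 0.1984]
orientation: [-0.122, -0.302, 0.945, -0.041]
contact_force: [0.0, -0.1, -2.4]
grip_width: 0.0177
gripper_force: 30.0
time_s: 17.15
ee_pos: [0.4144, 0.3188, 0.2004]
orientation: [-0.121, -0.302, 0.945, -0.041]
contact_force: [0.1, 0.7, -1.1]
grip_width: 0.018
gripper_force: 30.0
tip [0.5061 0.3842 0.1024] yaw,pitch,roll [35.4 29.8 -0.1] F [ 0.1  0.7 -1.1] t 17.15
[-0.1497  0.0246] [ 0.45  0.25  1.54 -0.05  1.6  -1.73]
top [323, 46, 19, 12, 224] med [ 0.969 -0.105  0.106] tray [0.3773 0.2966] unit [-0.059  -0.6431] z [0.102 0.11 ]
top [322, 74, 19, 14, 241] med [ 0.898 -0.104  0.047] tray [0.3087 0.278 ] unit [-0.1159 -0.6005] z [0.042 0.051]
top [418, 174, 18, 11, 97] med [ 0.573 -0.412  0.012] tray [ 0.0834 -0.1095] unit [-0.56   -0.6615] z [0.007 0.016]
top [412, 176, 11, 18, 109] med [ 0.549 -0.377  0.011] tray [ 0.0497 -0.0828] unit [-0.5596 -0.6186] z [0.007 0.016]
top [170, 180, 14, 10, 78] med [0.492 0.315 0.317] tray [-0.1988  0.5655] unit [-0.2018 -0.0237] z [0.098 0.326]
top [428, 180, 11, 18, 101] med [ 0.54  -0.438  0.012] tray [ 0.0588 -0.1437] unit [-0.602  -0.6632] z [0.007 0.016]
top [415, 189, 19, 12, 110] med [ 0.513 -0.406  0.011] tray [ 0.024  -0.1202] unit [-0.6049 -0.6214] z [0.006 0.015]
top [473, 222, 16, 16, 175] med [ 0.401 -0.578  0.019] tray [-0.0355 -0.3164] unit [-0.7963 -0.6953] z [0.015 0.024]
top [0, 236, 26, 79, 1714] med [0.276 0.729 0.261] tray [-0.5229  0.9028] unit [-0.1355  0.4394] z [0.257 0.264]
```

View pics/t8.png

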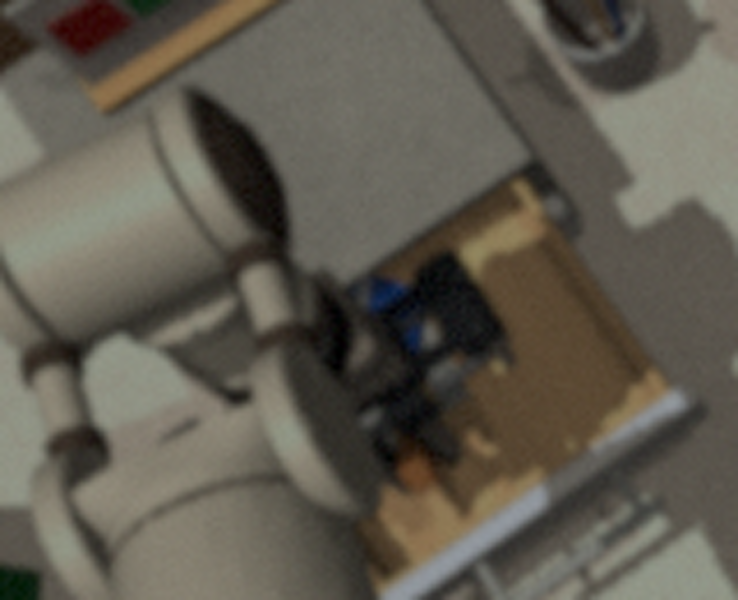

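Gripper hides most; blue patches at (385,292) and (410,330) lie low. I'll draw the blade back along its own axis and check.

```bash
python3 -m creep '{"grip":[0,0,0,0,0,0,0],"dp":[[0.012,0,-0.003],[0.03,0,-0.008],[0.05,0,-0.013],[0.07,0,-0.018],[0.085,0,-0.023],[0.097,0,-0.026],[0.097,0,-0.026]],"twist":[[0,0,0],[0,0,0],[0,0,0],[0,0,0],[0,0,0],[0,0,0],[0,0,0]]}';python3 - <<'E'
from h import *
p,_=tip();print(uc(p));s=env.get_state()
f=blues();w=env.grab_frame("wrist")
hsv=cv2.cvtColor(w["img"],cv2.COLOR_BGR2HSV);b=((hsv[...,0]>95)&(hsv[...,0]<130)&(hsv[...,1]>120))
cv2.imwrite("pics/w9.png",w["img"])
tgo(U(-.24,.0),.22,35.7,0,s)
E
```

```text
time_s: 17.78
ee_pos: [0.3431, 0.2684, 0.2515]
orientation: [-0.12, -0.302, 0.945, -0.041]
contact_force: [0.1, 1.0, -1.8]
grip_width: 0.0177
gripper_force: 30.0
tip [0.435  0.3339 0.1538] yaw,pitch,roll [35.4 29.6 -0.2] F [ 0.1  1.  -1.8] t 17.7833
[-0.2367  0.0254]
top [323, 46, 19, 12, 225] med [ 0.97  -0.105  0.106] tray [0.378  0.2969] unit [-0.0583 -0.6435] z [0.101 0.111]
top [322, 74, 19, 14, 246] med [ 0.898 -0.104  0.046] tray [0.3081 0.2776] unit [-0.1166 -0.6003] z [0.041 0.051]
top [418, 174, 19, 11, 98] med [ 0.573 -0.413  0.012] tray [ 0.0836 -0.1096] unit [-0.5599 -0.6618] z [0.008 0.016]
top [412, 176, 11, 19, 110] med [ 0.549 -0.377  0.011] tray [ 0.0503 -0.0826] unit [-0.5591 -0.6189] z [0.007 0.016]
top [415, 180, 24, 21, 209] med [ 0.525 -0.422  0.011] tray [ 0.0399 -0.1316] unit [-0.6041 -0.6409] z [0.007 0.016]
top [173, 189, 12, 18, 143] med [0.493 0.365 0.093] tray [-0.2117  0.6139] unit [-0.1715  0.0163] z [0.089 0.097]
top [474, 222, 15, 16, 175] med [ 0.402 -0.578  0.019] tray [-0.0343 -0.3163] unit [-0.7954 -0.6961] z [0.014 0.023]
top [0, 236, 26, 79, 1717] med [0.276 0.73  0.261] tray [-0.5229  0.9031] unit [-0.1353  0.4396] z [0.257 0.264]
dp [0.0349, -0.0261, 0.0117] twist [-0.003, -0.517, -0.002] |dp| 0.045 deg 29.6
```

View pics/w9.png

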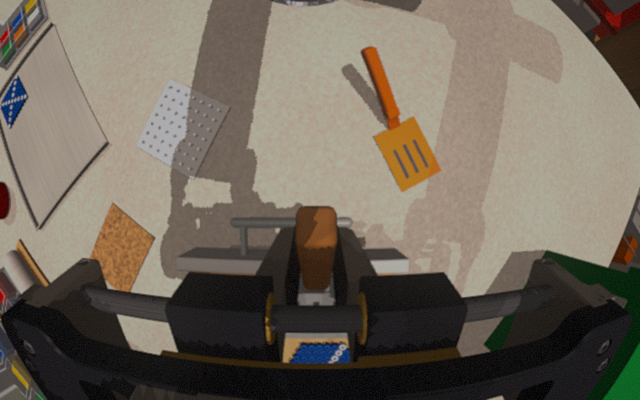

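Hex is on the drawer floor (z≈.093; blue at (320,352) in the wrist view, the blade's neck above it). Back for the square.

```bash
python3 -m creep '{"grip":[0,0,0,0,0,0],"dp":[[0.007,-0.005,0.002],[0.014,-0.01,0.004],[0.021,-0.016,0.007],[0.028,-0.021,0.009],[0.035,-0.026,0.012],[0.035,-0.026,0.012]],"twist":[[0,-0.105,0],[0,-0.21,0],[0,-0.315,0],[0,-0.42,0],[0,-0.517,0],[0,-0.517,0]]}';python3 -c "
from h import *
tip();leg(tray(-.04,-.11),.10,TYAW,0,.5)"
```

```text
time_s: 18.38
ee_pos: [0.3258, 0.2245, 0.2447]
orientation: [0.125, -0.302, 0.944, 0.037]
contact_force: [-0.7, -1.2, -2.6]
grip_width: 0.0176
gripper_force: 30.0
tip [0.4448 0.3096 0.2153] yaw,pitch,roll [35.5  0.1 -0.2] F [-0.7 -1.2 -2.6] t 18.3833
dp [0.1772, -0.2252, 0.0136] twist [0.116, 0.001, 0.437] |dp| 0.287 deg 25.9
```

```bash
python3 -c "
from h import *
go([.42,-.03,.2],R.from_euler('z',10,degrees=True)*RTT)"
```

```text
dp [0.0803, -0.2617, 0.0261] twist [0.113, 0.0, 0.431] |dp| 0.275 deg 25.5
```

```bash
python3 -m creep '{"grip":[0,0,0,0,0,0,0,0,0,0],"dp":[[0.005,-0.018,0.002],[0.014,-0.045,0.005],[0.023,-0.075,0.008],[0.033,-0.107,0.011],[0.043,-0.14,0.014],[0.053,-0.173,0.017],[0.063,-0.206,0.02],[0.072,-0.235,0.023],[0.08,-0.262,0.026],[0.08,-0.262,0.026]],"twist":[[0.008,0,0.03],[0.02,0,0.075],[0.033,0,0.125],[0.046,0,0.177],[0.06,0,0.23],[0.075,0,0.285],[0.09,0,0.34],[0.101,0,0.387],[0.113,0,0.431],[0.113,0,0.431]]}';python3 -c "
from h import *
tip();tgo(tray(-.04,-.11),.09,TYAW,0)"
```

```text
time_s: 19.22
ee_pos: [0.4249, -0.0319, 0.2015]
orientation: [0.128, -0.084, 0.988, 0.009]
contact_force: [0.3, -1.0, -1.6]
grip_width: 0.0176
gripper_force: 30.0
tip [ 0.569  -0.007   0.1716] yaw,pitch,roll [ 9.7  0.3 -0. ] F [ 0.3 -1.  -1.6] t 19.2167
dp [0.1763, -0.2825, 0.0395] twist [0.117, -0.004, 0.439] |dp| 0.335 deg 26.0
```

```bash
python3 -m creep '{"grip":[0,0,0,0,0,0,0,0,0,0],"dp":[[0.01,-0.018,0.002],[0.028,-0.045,0.006],[0.047,-0.077,0.01],[0.067,-0.108,0.015],[0.087,-0.14,0.02],[0.107,-0.172,0.024],[0.127,-0.204,0.028],[0.147,-0.236,0.033],[0.165,-0.265,0.037],[0.176,-0.2825,0.0395]],"twist":[[0.007,0,0.026],[0.019,0,0.07],[0.032,-0.001,0.12],[0.045,-0.001,0.168],[0.058,-0.002,0.217],[0.071,-0.002,0.267],[0.085,-0.003,0.317],[0.098,-0.003,0.367],[0.11,-0.004,0.412],[0.117,-0.004,0.439]]}';python3 -m creep '{"grip":[0,0,0],"dp":[[0,0,0],[0,0,0],[0,0,0]],"twist":[[0,0,0],[0,0,0],[0,0,0]]}';python3 - <<'E'
from h import *
p,_=tip();print(trayc(p))
f=env.grab_frame("top");W=cloud(f);q=(W[...,:2]-TC);a=np.radians(TYAW);X=q@[np.cos(a),np.sin(a)];Y=q@[-np.sin(a),np.cos(a)]
hsv=cv2.cvtColor(f["img"],cv2.COLOR_BGR2HSV);b=(hsv[...,0]>95)&(hsv[...,0]<130)&(hsv[...,1]>110)&(abs(X)<.13)&(abs(Y)<.18)
print("square",rect(np.c_[X[b],Y[b],X[b]]),b.sum())
tgo(tray(-.03,-.113),.012,TYAW,2.5)
E
```

```text
time_s: 20.05
ee_pos: [0.3147, -0.3369, 0.1188]
orientation: [0.13, 0.14, 0.981, -0.019]
contact_force: [0.7, -0.4, -1.1]
grip_width: 0.0176
gripper_force: 30.0
time_s: 20.3
ee_pos: [0.3162, -0.3335, 0.1196]
orientation: [0.131, 0.137, 0.982, -0.018]
contact_force: [0.2, 0.3, -1.0]
grip_width: 0.0183
gripper_force: 30.0
tip [ 0.4572 -0.3733  0.0908] yaw,pitch,roll [-15.9  -0.1   0.1] F [ 0.2  0.3 -1. ] t 20.3
[-0.0391 -0.1045]
square (array([  54.2, -112.9]), array([83.3, 82. ]), 6.0) 401
dp [0.009, -0.0075, 0.0726] twist [0.004, 0.046, 0.007] |dp| 0.074 deg 2.7
```

```bash
python3 -m creep '{"grip":[0,0,0,0,0,0,0],"dp":[[0.002,-0.003,0.02],[0.005,-0.005,0.04],[0.007,-0.006,0.055],[0.009,-0.006,0.065],[0.009,-0.006,0.0726],[0.009,-0.006,0.0726],[0.009,-0.006,0.0726]],"twist":[[0.001,0.014,0.002],[0.002,0.028,0.004],[0.004,0.046,0.007],[0.004,0.046,0.007],[0.004,0.046,0.007],[0.004,0.046,0.007],[0.004,0.046,0.007]]}'
python3 - <<'E'
from h import *
p,_=tip();print(trayc(p));tgo(tray(-.02,-.112),.003,TYAW,2.5)
E
```

```text
time_s: 20.93
ee_pos: [0.3244, -0.3426, 0.0477]
orientation: [0.108, 0.141, 0.984, -0.017]
contact_force: [0.2, -0.7, -1.5]
grip_width: 0.0178
gripper_force: 30.0
tip [ 0.4636 -0.3832  0.0123] yaw,pitch,roll [-16.3   2.5  -0.1] F [ 0.2 -0.7 -1.5] t 20.9333
[-0.0301 -0.1122]
dp [-0.0079, 0.0001, 0.0112] twist [-0.001, 0.001, -0.0] |dp| 0.014 deg 0.1
```

```bash
python3 -m creep '{"grip":[0,0,0,0],"dp":[[-0.003,0,0.005],[-0.008,0,0.0112],[-0.008,0,0.0112],[-0.008,0,0.0112]],"twist":[[0,0,0],[0,0,0],[0,0,0],[0,0,0]]}'
python3 -m creep '{"grip":[0,0,0,0,0,0,0,0,0],"dp":[[-0.007,0,0.002],[-0.015,0,0.004],[-0.022,0,0.006],[-0.03,0,0.0075],[-0.037,0,0.009],[-0.045,0,0.011],[-0.053,0,0.0125],[-0.061,0,0.0144],[-0.068,0,0.016]],"twist":[[0,0,0],[0,0,0],[0,0,0],[0,0,0],[0,0,0],[0,0,0],[0,0,0],[0,0,0],[0,0,0]]}'
python3 - <<'E'
from h import *
p,_=tip();print(trayc(p));tgo(tray(.117,-.112),.0025,TYAW,2.5)
f=env.grab_frame("top");W=cloud(f);q=(W[...,:2]-TC);a=np.radians(TYAW);X=q@[np.cos(a),np.sin(a)];Y=q@[-np.sin(a),np.cos(a)]
hsv=cv2.cvtColor(f["img"],cv2.COLOR_BGR2HSV);b=(hsv[...,0]>95)&(hsv[...,0]<130)&(hsv[...,1]>110)&(abs(X)<.13)&(abs(Y)<.18)
print("square",rect(np.c_[X[b],Y[b],X[b]]),b.sum(),np.percentile(W[b][:,2],[5,50,95]))
E
```

```text
time_s: 21.27
ee_pos: [0.334, -0.3461, 0.0382]
orientation: [0.108, 0.142, 0.984, -0.017]
contact_force: [0.1, 0.6, -0.7]
grip_width: 0.0181
gripper_force: 30.0
time_s: 22.02
ee_pos: [0.4017, -0.3662, 0.0375]
orientation: [0.108, 0.142, 0.984, -0.018]
contact_force: [-0.3, -0.2, -0.3]
grip_width: 0.0181
gripper_force: 30.0
tip [ 0.5408 -0.407   0.0022] yaw,pitch,roll [-16.4   2.5  -0.1] F [-0.3 -0.2 -0.3] t 22.0167
[ 0.0507 -0.1133]
dp [-0.0648, 0.0012, 0.0141] twist [-0.002, 0.001, -0.002] |dp| 0.066 deg 0.1
square (array([   1.2, -119. ]), array([243.1,  83.7]), 1.9) 414 [0.00720155 0.0123832  0.01815792]
```

```bash
python3 -m creep '{"grip":[0,0,0,0,0,0,0,0,0,0],"dp":[[-0.007,0,0.0017],[-0.015,0,0.0036],[-0.022,0,0.0052],[-0.03,0,0.007],[-0.037,0,0.0085],[-0.045,0,0.0102],[-0.052,0,0.0117],[-0.059,0,0.0131],[-0.065,0.001,0.0143],[-0.065,0.001,0.0143]],"twist":[[0,0,0],[0,0,0],[0,0,0],[0,0,0],[0,0,0],[0,0,0],[0,0,0],[0,0,0],[0,0,0],[0,0,0]]}'
python3 - <<'E'
from h import *
p,_=tip();print(trayc(p))
tgo(tray(.115,-.112),.035,TYAW,-8); tgo(tray(.10,-.112),.10,TYAW,-8)
f=env.grab_frame("top");i=f["img"];cv2.imwrite("pics/t10.png",cv2.resize(i[130:260,310:460],(692,600),interpolation=cv2.INTER_CUBIC))
E
```

```text
time_s: 22.9
ee_pos: [0.4658, -0.3839, 0.0377]
orientation: [0.109, 0.142, 0.984, -0.018]
contact_force: [0.0, -0.7, -0.4]
grip_width: 0.0179
gripper_force: 30.0
tip [ 0.605  -0.4246  0.0023] yaw,pitch,roll [-16.4   2.5  -0.1] F [ 0.  -0.7 -0.4] t 22.9
[ 0.1172 -0.1122]
dp [0.0048, -0.0, -0.007] twist [-0.002, -0.182, -0.0] |dp| 0.008 deg 10.5
dp [0.0053, -0.0003, -0.0737] twist [-0.002, -0.182, -0.0] |dp| 0.074 deg 10.5
```

View pics/t10.png

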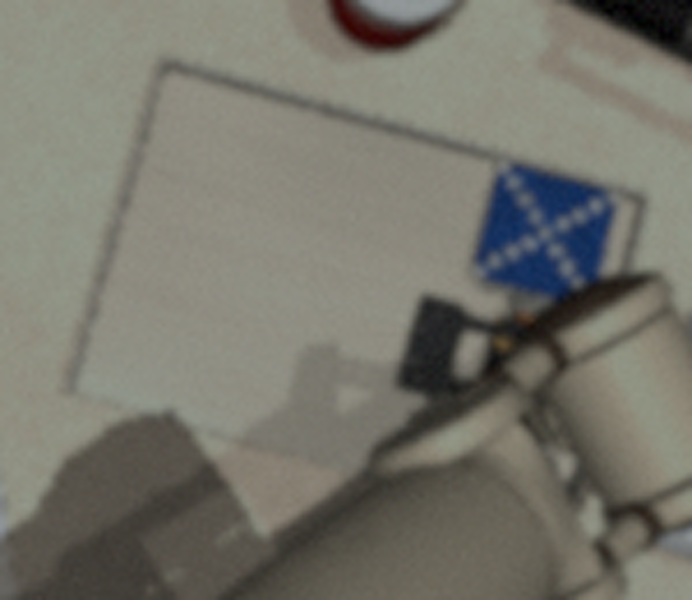

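The square is square against the rim, centre (545,232), with the blade under it and its rear at (520,300). Lifting.

```bash
python3 -m creep '{"grip":[0,0,0,0,0,0,0,0,0,0],"dp":[[0,0,-0.001],[0.001,0,-0.003],[0.002,0,-0.005],[0.003,0,-0.0075],[0.0035,0,-0.013],[0.004,0,-0.022],[0.0045,0,-0.036],[0.005,0,-0.052],[0.005,0,-0.0735],[0.005,0,-0.0735]],"twist":[[0,-0.03,0],[0,-0.07,0],[0,-0.11,0],[0,-0.15,0],[0,-0.182,0],[0,-0.182,0],[0,-0.182,0],[0,-0.182,0],[0,-0.182,0],[0,-0.182,0]]}'
python3 - <<'E'
from h import *
p,_=tip();print(trayc(p));f=blues()
go([.43,-.07,.15],R.from_euler('ZY',[0,-8],degrees=True)*RTT)
E
```

```text
time_s: 23.78
ee_pos: [0.4458, -0.3801, 0.1131]
orientation: [0.199, 0.14, 0.969, -0.033]
contact_force: [1.7, -1.2, -0.7]
grip_width: 0.0175
gripper_force: 30.0
tip [ 0.5888 -0.422   0.1052] yaw,pitch,roll [-16.4  -8.2  -0.4] F [ 1.7 -1.2 -0.7] t 23.7833
[ 0.1009 -0.1143]
top [323, 46, 19, 12, 223] med [ 0.969 -0.105  0.107] tray [0.3769 0.2967] unit [-0.0592 -0.6428] z [0.102 0.111]
top [322, 74, 19, 14, 246] med [ 0.898 -0.104  0.046] tray [0.3084 0.2778] unit [-0.1162 -0.6004] z [0.042 0.051]
top [429, 165, 20, 13, 119] med [ 0.573 -0.419  0.114] tray [ 0.0852 -0.1154] unit [-0.5635 -0.6666] z [0.11  0.119]
top [420, 166, 23, 30, 271] med [ 0.531 -0.392  0.107] tray [ 0.0372 -0.1016] unit [-0.5821 -0.6203] z [0.102 0.114]
top [438, 174, 13, 20, 119] med [ 0.538 -0.442  0.109] tray [ 0.0572 -0.1475] unit [-0.606  -0.6643] z [0.105 0.115]
top [156, 183, 12, 19, 150] med [0.516 0.42  0.093] tray [-0.2053  0.6738] unit [-0.1205  0.0482] z [0.088 0.097]
top [173, 189, 12, 21, 161] med [0.492 0.366 0.092] tray [-0.2132  0.6153] unit [-0.1714  0.0184] z [0.088 0.098]
top [473, 222, 16, 16, 180] med [ 0.4   -0.578  0.019] tray [-0.0366 -0.3168] unit [-0.7972 -0.6946] z [0.015 0.023]
top [0, 236, 26, 79, 1720] med [0.276 0.729 0.261] tray [-0.5228  0.9029] unit [-0.1354  0.4395] z [0.257 0.264]
dp [0.0782, 0.2919, -0.0783] twist [-0.118, 0.001, -0.261] |dp| 0.312 deg 16.4
```

```bash
python3 -m creep '{"grip":[0,0,0,0,0,0,0,0,0,0],"dp":[[0.002,0.006,-0.002],[0.005,0.018,-0.005],[0.01,0.038,-0.01],[0.016,0.06,-0.016],[0.022,0.082,-0.022],[0.028,0.104,-0.028],[0.034,0.127,-0.034],[0.04,0.15,-0.04],[0.046,0.172,-0.046],[0.052,0.195,-0.052]],"twist":[[-0.002,0,-0.005],[-0.007,0,-0.016],[-0.015,0,-0.034],[-0.024,0,-0.053],[-0.033,0,-0.073],[-0.042,0,-0.093],[-0.051,0,-0.113],[-0.06,0,-0.133],[-0.07,0,-0.153],[-0.079,0,-0.174]]}'; python3 -c "
from h import *
tip();leg(U(-.15,-.045),.21,35.7,-8,.5)"
```

```text
time_s: 24.67
ee_pos: [0.4336, -0.169, 0.1333]
orientation: [0.198, 0.047, 0.979, -0.008]
contact_force: [0.2, 0.0, -1.8]
grip_width: 0.0179
gripper_force: 30.0
tip [ 0.582  -0.1826  0.1243] yaw,pitch,roll [-5.4 -7.8  0.3] F [ 0.2  0.  -1.8] t 24.6667
dp [0.0053, 0.2035, -0.0477] twist [-0.137, -0.002, -0.331] |dp| 0.209 deg 20.5
```

```bash
python3 -m creep '{"grip":[0,0,0,0,0,0,0,0,0,0],"dp":[[0,0.02,-0.005],[0.001,0.041,-0.01],[0.0015,0.061,-0.014],[0.002,0.081,-0.019],[0.0025,0.102,-0.024],[0.003,0.122,-0.029],[0.0035,0.142,-0.033],[0.004,0.163,-0.038],[0.005,0.183,-0.043],[0.005,0.203,-0.048]],"twist":[[-0.014,0,-0.033],[-0.027,0,-0.066],[-0.041,0,-0.099],[-0.055,0,-0.132],[-0.069,0,-0.166],[-0.082,0,-0.199],[-0.096,0,-0.232],[-0.11,0,-0.265],[-0.123,0,-0.298],[-0.137,0,-0.331]]}'; python3 -c "
from h import *
tip();leg(U(-.15,-.045),.21,35.7,-8,1)"
```

```text
time_s: 25.5
ee_pos: [0.4296, 0.0348, 0.1757]
orientation: [0.196, -0.129, 0.972, 0.026]
contact_force: [0.1, -0.9, -1.3]
grip_width: 0.0178
gripper_force: 30.0
tip [0.5733 0.0741 0.1666] yaw,pitch,roll [15.2 -7.7  0.1] F [ 0.1 -0.9 -1.3] t 25.5
dp [-0.0625, 0.1994, -0.0201] twist [-0.138, -0.005, -0.33] |dp| 0.21 deg 20.5
```

```bash
python3 -m creep '{"grip":[0,0,0,0,0,0,0,0,0,0],"dp":[[-0.007,0.022,-0.002],[-0.014,0.045,-0.004],[-0.021,0.067,-0.006],[-0.028,0.09,-0.009],[-0.035,0.112,-0.011],[-0.042,0.134,-0.013],[-0.049,0.156,-0.015],[-0.055,0.176,-0.018],[-0.06,0.191,-0.019],[-0.0625,0.199,-0.02]],"twist":[[-0.015,0,-0.037],[-0.031,-0.001,-0.074],[-0.046,-0.002,-0.111],[-0.062,-0.002,-0.148],[-0.077,-0.003,-0.185],[-0.092,-0.003,-0.221],[-0.107,-0.004,-0.257],[-0.121,-0.004,-0.29],[-0.132,-0.005,-0.316],[-0.138,-0.005,-0.33]]}';python3 -m creep '{"grip":[0,0],"dp":[[0,0,0],[0,0,0]],"twist":[[0,0,0],[0,0,0]]}'; python3 -c "
from h import *
p,_=tip();print(uc(p));blues();tgo(U(-.155,-.045),.125,35.7,10);tgo(U(-.15,-.045),.107,35.7,30)"
```

```text
time_s: 26.33
ee_pos: [0.4261, 0.2399, 0.2183]
orientation: [0.191, -0.301, 0.933, 0.06]
contact_force: [-0.5, 0.2, -1.7]
grip_width: 0.0178
gripper_force: 30.0
time_s: 26.5
ee_pos: [0.4267, 0.2381, 0.2186]
orientation: [0.191, -0.299, 0.933, 0.059]
contact_force: [-0.5, -0.4, -1.9]
grip_width: 0.0175
gripper_force: 30.0
tip [0.5478 0.325  0.2102] yaw,pitch,roll [35.6 -8.  -0.1] F [-0.5 -0.4 -1.9] t 26.5
[-0.1503 -0.0477]
top [323, 46, 19, 12, 225] med [ 0.97  -0.105  0.107] tray [0.3779 0.2968] unit [-0.0585 -0.6435] z [0.102 0.11 ]
top [322, 74, 19, 14, 250] med [ 0.898 -0.104  0.046] tray [0.3086 0.2779] unit [-0.1161 -0.6006] z [0.042 0.051]
top [171, 165, 39, 45, 826] med [0.504 0.308 0.214] tray [-0.1853  0.5628] unit [-0.1956 -0.0359] z [0.092 0.222]
top [156, 183, 12, 19, 147] med [0.515 0.42  0.093] tray [-0.206  0.673] unit [-0.1216  0.0482] z [0.089 0.097]
top [474, 222, 15, 16, 175] med [ 0.4   -0.578  0.019] tray [-0.0363 -0.3169] unit [-0.7971 -0.6949] z [0.015 0.023]
top [0, 236, 26, 79, 1715] med [0.276 0.73  0.261] tray [-0.5229  0.903 ] unit [-0.1353  0.4396] z [0.257 0.264]
dp [0.0107, 0.0031, 0.0386] twist [-0.003, 0.315, -0.003] |dp| 0.04 deg 18.0
dp [-0.0289, 0.0031, 0.0269] twist [-0.002, 0.664, -0.004] |dp| 0.04 deg 38.0
```

```bash
python3 -m creep '{"grip":[0,0,0,0,0,0,0,0,0,0],"dp":[[0.002,-0.002,0.006],[0.005,-0.003,0.016],[0.008,-0.004,0.028],[0.0107,-0.005,0.0386],[0.003,-0.005,0.036],[-0.007,-0.005,0.033],[-0.018,-0.005,0.03],[-0.029,-0.005,0.027],[-0.029,-0.005,0.027],[-0.029,-0.005,0.027]],"twist":[[0,0.06,0],[0,0.14,0],[0,0.22,0],[0,0.314,0],[0,0.4,0],[0,0.49,0],[0,0.58,0],[0,0.664,0],[0,0.664,0],[0,0.664,0]]}'; python3 -m creep '{"grip":[0,0,0,0],"dp":[[0,0,0],[0,0,0],[0,0,0],[0,0,0]],"twist":[[0,0,0],[0,0,0],[0,0,0],[0,0,0]]}';python3 -m creep '{"grip":[0,0,0,0,0,0,0],"dp":[[0.012,0,-0.003],[0.03,0,-0.008],[0.05,0,-0.013],[0.07,0,-0.018],[0.085,0,-0.023],[0.097,0,-0.026],[0.097,0,-0.026]],"twist":[[0,0,0],[0,0,0],[0,0,0],[0,0,0],[0,0,0],[0,0,0],[0,0,0]]}';python3 - <<'E'
from h import *
p,_=tip();print(uc(p));s=env.get_state()
f=blues()
tgo(U(-.24,-.045),.22,35.7,0,s)
E
```

```text
time_s: 27.38
ee_pos: [0.4615, 0.2554, 0.2051]
orientation: [-0.123, -0.302, 0.945, -0.042]
contact_force: [0.8, 0.5, -1.4]
grip_width: 0.0178
gripper_force: 30.0
time_s: 27.72
ee_pos: [0.4603, 0.2553, 0.2072]
orientation: [-0.121, -0.302, 0.945, -0.042]
contact_force: [1.1, -0.5, -1.0]
grip_width: 0.0174
gripper_force: 30.0
time_s: 28.3
ee_pos: [0.3891, 0.2049, 0.2584]
orientation: [-0.12, -0.302, 0.945, -0.042]
contact_force: [1.1, 0.2, -1.6]
grip_width: 0.0178
gripper_force: 30.0
tip [0.481  0.2702 0.1606] yaw,pitch,roll [35.3 29.7 -0.2] F [ 1.1  0.2 -1.6] t 28.3
[-0.2366 -0.0533]
top [323, 46, 19, 12, 224] med [ 0.969 -0.105  0.107] tray [0.3768 0.2965] unit [-0.0594 -0.6428] z [0.102 0.111]
top [322, 74, 19, 14, 241] med [ 0.898 -0.104  0.046] tray [0.3085 0.2777] unit [-0.1163 -0.6006] z [0.042 0.051]
top [197, 161, 12, 23, 128] med [0.574 0.298 0.094] tray [-0.1155  0.5726] unit [-0.1449 -0.0849] z [0.089 0.537]
top [473, 222, 16, 16, 177] med [ 0.4   -0.578  0.019] tray [-0.0365 -0.3166] unit [-0.797  -0.6946] z [0.014 0.024]
top [0, 236, 26, 79, 1717] med [0.276 0.729 0.261] tray [-0.5228  0.9029] unit [-0.1354  0.4394] z [0.257 0.264]
dp [0.0336, 0.0074, 0.0183] twist [-0.004, -0.519, -0.003] |dp| 0.039 deg 29.7
```

```bash
python3 -m creep '{"grip":[0,0,0,0,0,0],"dp":[[0.007,0,0.002],[0.014,0,0.006],[0.021,0,0.01],[0.028,0,0.014],[0.034,0,0.018],[0.034,0,0.018]],"twist":[[0,-0.105,0],[0,-0.21,0],[0,-0.315,0],[0,-0.42,0],[0,-0.519,0],[0,-0.519,0]]}';python3 - <<'E'
from h import *
tip();f=blues();tgo([.64,.045],.1,.3,0)
i=f["img"];cv2.imwrite("pics/t11.png",cv2.resize(i[120:250,90:250],(738,600),interpolation=cv2.INTER_CUBIC))
E
```

```text
time_s: 28.85
ee_pos: [0.3554, 0.1826, 0.2448]
orientation: [0.125, -0.302, 0.944, 0.037]
contact_force: [-0.6, -0.2, -2.5]
grip_width: 0.0176
gripper_force: 30.0
tip [0.4745 0.2676 0.2155] yaw,pitch,roll [35.5  0.1 -0.1] F [-0.6 -0.2 -2.5] t 28.85
top [323, 46, 19, 12, 225] med [ 0.97  -0.105  0.106] tray [0.3774 0.2967] unit [-0.0589 -0.6432] z [0.102 0.11 ]
top [322, 74, 19, 14, 245] med [ 0.898 -0.104  0.047] tray [0.3085 0.2779] unit [-0.1161 -0.6004] z [0.041 0.051]
top [190, 161, 19, 30, 259] med [0.559 0.309 0.095] tray [-0.1327  0.5794] unit [-0.1502 -0.0672] z [0.09 0.1 ]
top [172, 166, 20, 44, 370] med [0.527 0.361 0.095] tray [-0.1777  0.6203] unit [-0.1457 -0.0065] z [0.089 0.102]
top [156, 183, 12, 19, 149] med [0.515 0.42  0.093] tray [-0.2062  0.6731] unit [-0.1216  0.0484] z [0.089 0.097]
top [473, 222, 16, 16, 176] med [ 0.4   -0.578  0.018] tray [-0.0363 -0.3169] unit [-0.7972 -0.6949] z [0.014 0.023]
top [0, 236, 26, 79, 1715] med [0.276 0.73  0.26 ] tray [-0.5229  0.9031] unit [-0.1353  0.4396] z [0.257 0.264]
dp [0.0007, -0.1913, 0.1223] twist [0.156, -0.0, 0.593] |dp| 0.227 deg 35.1
```

View pics/t11.png

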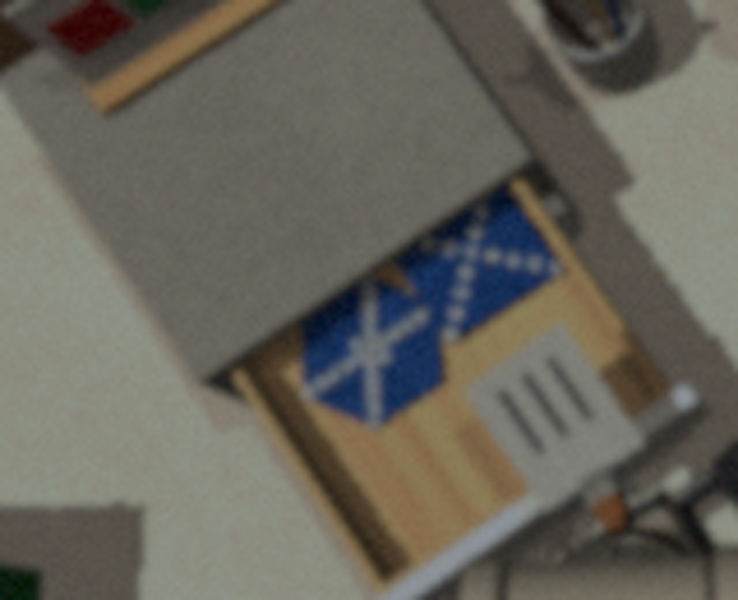

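Both pictures lie flat in the drawer (hex at (375,345), square at (480,260)). Now the turner back to the pad.

```bash
python3 -m creep '{"grip":[0,0,0,0,0,0,0,0,0,0],"dp":[[-0.003,-0.02,0.001],[-0.008,-0.045,0.002],[-0.013,-0.072,0.003],[-0.018,-0.1,0.005],[-0.023,-0.13,0.006],[-0.028,-0.16,0.008],[-0.03,-0.191,0.02],[-0.02,-0.191,0.05],[-0.01,-0.191,0.085],[0.0007,-0.191,0.122]],"twist":[[0.016,0,0.06],[0.032,0,0.12],[0.048,0,0.18],[0.064,0,0.24],[0.08,0,0.3],[0.096,0,0.36],[0.112,0,0.42],[0.128,0,0.48],[0.143,0,0.54],[0.156,0,0.593]]}';python3 -m creep '{"grip":[0,0,0],"dp":[[0,0,0],[0,0,0],[0,0,0]],"twist":[[0,0,0],[0,0,0],[0,0,0]]}';python3 -c "
from h import *
tip();tgo([.64,.045],.006,.3,0)"
```

```text
time_s: 29.73
ee_pos: [0.4981, 0.0451, 0.1301]
orientation: [0.132, -0.002, 0.991, -0.001]
contact_force: [0.8, -0.2, -1.0]
grip_width: 0.0175
gripper_force: 30.0
time_s: 29.98
ee_pos: [0.4977, 0.0455, 0.1327]
orientation: [0.132, -0.004, 0.991, -0.001]
contact_force: [0.9, -0.2, -0.6]
grip_width: 0.0178
gripper_force: 30.0
tip [0.6441 0.047  0.1038] yaw,pitch,roll [ 0.5 -0.1 -0. ] F [ 0.9 -0.2 -0.6] t 29.9833
dp [0.0295, -0.0011, 0.0931] twist [0.001, 0.002, 0.004] |dp| 0.098 deg 0.2
```

```bash
python3 -m creep '{"grip":[0,0,0,0,0,0,0],"dp":[[0.008,-0.001,0.025],[0.016,-0.001,0.05],[0.022,-0.001,0.07],[0.027,-0.001,0.085],[0.03,-0.001,0.0945],[0.03,-0.001,0.0945],[0.03,-0.001,0.0945]],"twist":[[0,0.002,0.004],[0,0.002,0.004],[0,0.002,0.004],[0,0.002,0.004],[0,0.002,0.004],[0,0.002,0.004],[0,0.002,0.004]]}';python3 -c "
from h import *
p,Rt=tip();print('down dir in tool',rot(env.get_state()['orientation']).inv().apply([0,0,-1]).round(3))"
```

```text
time_s: 30.57
ee_pos: [0.4937, 0.0438, 0.0342]
orientation: [0.132, -0.002, 0.991, -0.001]
contact_force: [1.1, 0.3, -0.2]
grip_width: 0.0178
gripper_force: 30.0
tip [0.6401 0.0446 0.0053] yaw,pitch,roll [ 0.2 -0.1  0. ] F [ 1.1  0.3 -0.2] t 30.5667
down dir in tool [0.262 0.002 0.965]
```

```bash
python3 -m creep '{"grip":[0,0,0.05,0.05,0.05,0.05,0.05],"dp":[[0.0004,0,0.0014],[0.0004,0,0.0014],[0.0004,0,0.0014],[0.0004,0,0.0014],[0.0004,0,0.0014],[0.0004,0,0.0014],[0.0004,0,0.0014]],"twist":[[0,0,0],[0,0,0],[0,0,0],[0,0,0],[0,0,0],[0,0,0],[0,0,0]]}';python3 -m creep '{"grip":[0.05,0.05,0.05,0.05,0.05,0.05,0.05,0.05],"dp":[[0,0,-0.01],[0,0,-0.03],[0,0,-0.055],[0,0,-0.085],[0,0,-0.12],[0,0,-0.155],[0,0,-0.18],[0,0,-0.18]],"twist":[[0,0,0],[0,0,0],[0,0,0],[0,0,0],[0,0,0],[0,0,0],[0,0,0],[0,0,0]]}';python3 - <<'E'
from h import *
s=env.get_state();print(s["ee_pos"],s["contact_force"]);f=env.grab_frame("wrist");cv2.imwrite("pics/w12.png",f["img"])
go(np.r_[U(-.42,0),.24],down(35.7+90))
E
```

```text
time_s: 31.15
ee_pos: [0.491, 0.0442, 0.0303]
orientation: [0.13, -0.001, 0.992, -0.001]
contact_force: [-0.7, 0.5, 0.8]
grip_width: 0.0488
gripper_force: 0.0
time_s: 31.82
ee_pos: [0.4473, 0.0438, 0.2106]
orientation: [0.135, -0.002, 0.991, -0.002]
contact_force: [0.8, -0.5, -0.7]
grip_width: 0.0497
gripper_force: 0.0
[0.44725816 0.04377275 0.21059876] [ 0.81041514 -0.50497481 -0.71879551]
dp [0.1311, 0.1627, -0.0701] twist [-0.086, 0.258, -0.616] |dp| 0.22 deg 38.6
```

View pics/w12.png

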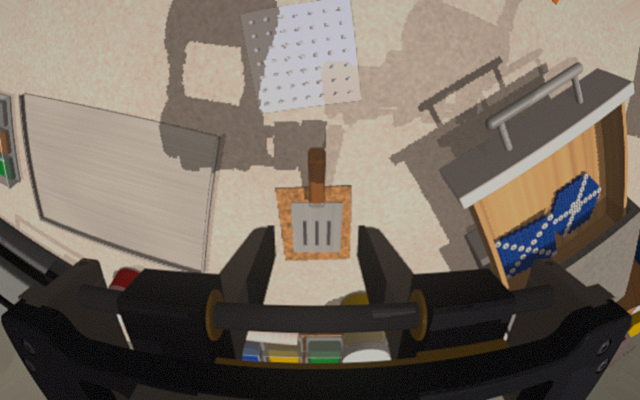

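Turner stands in the middle of the pad (blade (293,205)–(341,250) within pad (278,187)–(351,259)). Now shut the drawer, pushing on the bar from in front with closed fingers.

```bash
python3 -c "
from h import *
go(np.r_[U(-.40,0),.22],down(35.7+90))"; python3 -m creep '{"grip":[0,0,0,0,0,0,0,0,0],"dp":[[0.014,0.02,-0.008],[0.03,0.04,-0.016],[0.045,0.062,-0.024],[0.06,0.085,-0.032],[0.075,0.105,-0.04],[0.09,0.125,-0.048],[0.105,0.145,-0.056],[0.112,0.1627,-0.065],[0.112,0.1627,-0.065]],"twist":[[-0.01,0.03,-0.07],[-0.02,0.06,-0.14],[-0.03,0.09,-0.21],[-0.04,0.12,-0.28],[-0.05,0.15,-0.35],[-0.06,0.18,-0.43],[-0.073,0.22,-0.52],[-0.086,0.258,-0.616],[-0.086,0.258,-0.616]]}'; python3 -c "
from h import *
s=env.get_state();print(uc(s['ee_pos']),s['ee_pos']);go(np.r_[U(-.39,0),.097],down(35.7+90))"
```

```text
dp [0.1207, 0.1744, -0.0466] twist [-0.086, 0.258, -0.616] |dp| 0.217 deg 38.6
time_s: 32.62
ee_pos: [0.3184, 0.2089, 0.2372]
orientation: [-0.004, -0.309, 0.951, 0.003]
contact_force: [0.4, 0.2, -0.9]
grip_width: 0.0006
gripper_force: 0.0
[-0.4044 -0.0082] [0.31836709 0.20889718 0.23716918]
dp [-0.0154, 0.007, 0.1401] twist [0.007, -0.007, 0.006] |dp| 0.141 deg 0.7
```

```bash
python3 -m creep '{"grip":[0,0,0,0,0,0,0],"dp":[[-0.015,0.007,0.02],[-0.015,0.007,0.05],[-0.015,0.007,0.08],[-0.015,0.007,0.11],[-0.015,0.007,0.13],[-0.015,0.007,0.14],[-0.015,0.007,0.14]],"twist":[[0.007,-0.007,0.006],[0.007,-0.007,0.006],[0.007,-0.007,0.006],[0.007,-0.007,0.006],[0.007,-0.007,0.006],[0.007,-0.007,0.006],[0.007,-0.007,0.006]]}'; python3 -m creep '{"grip":[0,0,0,0,0,0,0,0,0,0],"dp":[[-0.01,0,0],[-0.022,0,0],[-0.034,0,0],[-0.046,0,0],[-0.06,0,0],[-0.075,0,0],[-0.09,0,0],[-0.105,0,0],[-0.12,0,0],[-0.135,0,0]],"twist":[[0,0,0],[0,0,0],[0,0,0],[0,0,0],[0,0,0],[0,0,0],[0,0,0],[0,0,0],[0,0,0],[0,0,0]]}'; python3 -c "
from h import *
s=env.get_state();print(uc(s['ee_pos']),s['contact_force']);go(np.r_[U(-.195,0),.097],down(35.7+90))"
```

```text
time_s: 33.2
ee_pos: [0.324, 0.2201, 0.0946]
orientation: [-0.002, -0.303, 0.953, -0.0]
contact_force: [0.2, 0.2, -0.3]
grip_width: 0.0002
gripper_force: 0.0
time_s: 34.03
ee_pos: [0.4373, 0.2999, 0.099]
orientation: [0.001, -0.303, 0.953, -0.0]
contact_force: [-2.3, -0.4, 0.4]
grip_width: 0.0007
gripper_force: 0.9
[-0.2547 -0.0037] [-2.28557374 -0.44505541  0.38723671]
dp [-0.0597, 0.0041, 0.0021] twist [-0.001, 0.002, -0.007] |dp| 0.06 deg 0.5
```

```bash
python3 -m creep '{"grip":[0,0,0,0,0,0,0],"dp":[[-0.01,0,0],[-0.02,0,0],[-0.03,0,0],[-0.04,0,0],[-0.048,0,0],[-0.053,0,0],[-0.053,0,0]],"twist":[[0,0,0],[0,0,0],[0,0,0],[0,0,0],[0,0,0],[0,0,0],[0,0,0]]}'; python3 -m creep '{"grip":[0,0,0,0],"dp":[[-0.003,0,0],[-0.005,0,0],[-0.005,0,0],[-0.005,0,0]],"twist":[[0,0,0],[0,0,0],[0,0,0],[0,0,0]]}';python3 -c "
from h import *
s=env.get_state();print(uc(s['ee_pos']),s['contact_force'],s['contact_force'][:2]@UX)"
```

```text
time_s: 34.62
ee_pos: [0.4812, 0.3305, 0.0991]
orientation: [0.002, -0.303, 0.953, -0.0]
contact_force: [0.1, -0.2, 0.8]
grip_width: 0.0003
gripper_force: 0.0
time_s: 34.95
ee_pos: [0.4839, 0.333, 0.0983]
orientation: [0.001, -0.303, 0.953, -0.0]
contact_force: [-1.1, -0.0, 0.3]
grip_width: 0.0004
gripper_force: 0.0
[-0.1976 -0.0039] [-1.05529034 -0.0138431   0.25764198] -0.8650619194981585
```

```bash
python3 -m creep '{"grip":[0,0,0],"dp":[[-0.004,0,0],[-0.004,0,0],[-0.004,0,0]],"twist":[[0,0,0],[0,0,0],[0,0,0]]}'; python3 -m creep '{"grip":[0,0,0],"dp":[[-0.003,0,0],[-0.003,0,0],[-0.003,0,0]],"twist":[[0,0,0],[0,0,0],[0,0,0]]}'; python3 -c "
from h import *
s=env.get_state();print(uc(s['ee_pos']),s['contact_force'],s['contact_force'][:2]@UX)"
```

```text
time_s: 35.2
ee_pos: [0.4873, 0.3355, 0.0983]
orientation: [0.002, -0.304, 0.953, -0.0]
contact_force: [-0.7, -0.1, 0.1]
grip_width: 0.0003
gripper_force: 0.0
time_s: 35.45
ee_pos: [0.4898, 0.3372, 0.0983]
orientation: [0.002, -0.303, 0.953, -0.0]
contact_force: [-0.0, -0.7, 0.2]
grip_width: 0.0005
gripper_force: 0.0
[-0.1903 -0.004 ] [-0.01892857 -0.73097497  0.19245522] -0.4419255942557511
```

```bash
python3 -m creep '{"grip":[0,0,0],"dp":[[-0.003,0,0],[-0.003,0,0],[-0.003,0,0]],"twist":[[0,0,0],[0,0,0],[0,0,0]]}'; python3 -m creep '{"grip":[0,0,0],"dp":[[-0.003,0,0],[-0.003,0,0],[-0.003,0,0]],"twist":[[0,0,0],[0,0,0],[0,0,0]]}'; python3 -c "
from h import *
s=env.get_state();print(uc(s['ee_pos']),s['contact_force'],s['contact_force'][:2]@UX)
f=env.grab_frame('top');W=cloud(f).reshape(-1,3);q=W[:,:2]-UC;X=q@UX;Y=q@UY
for lo in(.102,.03):
    m=(W[:,2]>lo)&(W[:,2]<lo+.023)&(X>-.25)&(X<-.1)&(abs(Y)<.12)
    h,e=np.histogram(X[m],bins=np.arange(-.25,-.1,.005));print(lo,[(round(float(b),3),int(k)) for b,k in zip(e,h) if k>4])
"
```

```text
time_s: 35.7
ee_pos: [0.4922, 0.339, 0.0983]
orientation: [0.001, -0.303, 0.953, -0.0]
contact_force: [0.3, -0.0, -0.7]
grip_width: 0.0004
gripper_force: 0.0
time_s: 35.95
ee_pos: [0.4944, 0.3406, 0.0982]
orientation: [0.001, -0.304, 0.953, -0.0]
contact_force: [-0.8, -0.1, 0.2]
grip_width: 0.0006
gripper_force: 0.2
[-0.1845 -0.0039] [-0.79751816 -0.11504687  0.2247222 ] -0.7147859540712215
0.102 [(-0.2, 16), (-0.18, 5), (-0.165, 7), (-0.155, 5), (-0.15, 6), (-0.14, 42)]
0.03 [(-0.18, 8), (-0.175, 9), (-0.14, 35), (-0.135, 5)]
```

```bash
python3 -m creep '{"grip":[0,0,0],"dp":[[-0.003,0,0],[-0.003,0,0],[-0.003,0,0]],"twist":[[0,0,0],[0,0,0],[0,0,0]]}'; python3 -m creep '{"grip":[0,0,0],"dp":[[-0.003,0,0],[-0.003,0,0],[-0.003,0,0]],"twist":[[0,0,0],[0,0,0],[0,0,0]]}'; python3 -c "
from h import *
s=env.get_state();print(uc(s['ee_pos']),s['contact_force'],s['contact_force'][:2]@UX)"
```

```text
time_s: 36.25
ee_pos: [0.4947, 0.3408, 0.098]
orientation: [-0.002, -0.304, 0.953, -0.001]
contact_force: [-8.3, -6.9, 6.8]
grip_width: 0.0005
gripper_force: 5.2
time_s: 36.5
ee_pos: [0.4949, 0.341, 0.0979]
orientation: [-0.005, -0.304, 0.953, -0.002]
contact_force: [-15.5, -12.2, 14.2]
grip_width: 0.0003
gripper_force: 10.5
[-0.184  -0.0039] [-15.48132367 -12.20665094  14.19647658] -19.695211802435857
```

It is solid against the stop, so the drawer is shut. I'll back off, rise, check and hand in.

```bash
python3 -m creep '{"grip":[0,0,0,0,0,0,0,0,0],"dp":[[0.01,0,0],[0.025,0,0],[0.045,0,0],[0.06,0,0],[0.06,0,-0.03],[0.06,0,-0.07],[0.06,0,-0.11],[0.06,0,-0.13],[0.06,0,-0.13]],"twist":[[0,0,0],[0,0,0],[0,0,0],[0,0,0],[0,0,0],[0,0,0],[0,0,0],[0,0,0],[0,0,0]]}'; python3 -m creep '{"grip":[0,0,0,0],"dp":[[0,0,0],[0,0,0],[0,0,0],[0,0,0]],"twist":[[0,0,0],[0,0,0],[0,0,0],[0,0,0]]}'; python3 -c "
from h import *
f=env.grab_frame('top');W=cloud(f).reshape(-1,3);q=W[:,:2]-UC;X=q@UX;Y=q@UY
for lo in(.102,.03):
    m=(W[:,2]>lo)&(W[:,2]<lo+.023)&(X>-.3)&(X<-.1)&(abs(Y)<.12)
    h,e=np.histogram(X[m],bins=np.arange(-.25,-.1,.005));print(lo,[(round(float(b),3),int(k)) for b,k in zip(e,h) if k>4])
"
```

```text
time_s: 37.25
ee_pos: [0.4534, 0.3107, 0.235]
orientation: [0.007, -0.303, 0.953, 0.0]
contact_force: [0.4, -0.1, 0.6]
grip_width: 0.0007
gripper_force: 0.0
time_s: 37.58
ee_pos: [0.4491, 0.3089, 0.2261]
orientation: [-0.0, -0.303, 0.953, -0.001]
contact_force: [-0.5, -0.5, 1.0]
grip_width: 0.0006
gripper_force: 0.0
0.102 [(-0.18, 9), (-0.175, 13), (-0.17, 6), (-0.14, 31)]
0.03 [(-0.14, 56), (-0.135, 7)]
```

```bash
python3 -c "
from h import *
print(env.hand_in())"
```

```text
the job is handed in; nothing more can be done
None
```

The job is handed in: both pictures present (hex and square) are in the top drawer, which is pushed shut against its stop, and the turner stands released in the middle of its pad; I have not seen the verdict.

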